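# Clamp the honing rod in its bench holder

## Task

Set up the honing post for the knives: take the steel honing rod with the black handle out of the wooden rack and push it, handle up, down into the open collet of the bench holder until it is fully home and has pressed the sprung stop pin at the bottom all the way down; push firmly against the drag but do not ram it. Then swing the lever with the red knob gently round to its closed end so that the rod is clamped, and let go. Leave the white rod and everything else where it is.

Things in the scene. Friction and masses are not known exactly. Their poses are not given: they have to be found in the camera images.
- steel_rod: the rod to fit: steel, standing upright, 150 mm long; origin at the centre of its lower end, z up along it. Shaft 14 mm in diameter with a 5 mm tapered tip (7 mm across at the end); the upper 40 mm is a round black handle, 18 mm in diameter. About 0.16 kg. It stands 35 mm deep in one of the two holes of the rack, lower end 15 mm above the surface, 1 mm play all round
- ceramic_rod: the other rod, white with a blue handle, same size and origin, standing in the other hole of the rack, 90 mm from the steel rod; leave it there
- rod_rack: fixed wooden block, 60 (x) x 160 (y) x 50 mm high, with two upright 16 mm holes 35 mm deep at y = +45 and -45 mm; origin at the centre of its underside
- holder: fixed bench holder: dark 130 (x) x 110 (y) x 14 mm base plate with a 48 mm diameter tower; origin at the centre of its underside, z up along the bore. Bore 17 mm in diameter. At 66 mm height two sprung pads rub on the rod (about 3 to 7 N of drag, which also holds the rod wherever it is left)
- mouth (a point): centre of the holder's flared mouth, on the bore axis, 90 mm above the holder's underside; the mouth is 32 mm wide and narrows to the 17 mm bore over 12 mm
- stop_pin (a joint): travel of the weakly sprung (1 N) pin on the depth stop in the bore, m: 0 untouched, 0.004 fully down; then the stop is hard. The untouched pin's top lies 26 to 46 mm above the holder's underside, set anew each time and not measured. More than 25 N of the rod on the holder or stop before the lever is swung is ramming; 9 to 15 N of push is enough
- lever (a joint): angle of the cam lever about its upright pivot, rad: 0 fully open, 1.4 fully closed (end stop); it grows counter-clockwise seen from above, starts between 0 and 0.25, moves with steady friction (about 4 N at the knob), a little stiffer over the last 0.4 rad where its cam squeezes the rod, and stays where it is left. More than 40 N of the robot on the lever or holder, squeeze included, is too much
- lever_knob (a point): top centre of the red knob: an upright round post 16 mm in diameter on the end of the lever arm (its top 110 mm, the arm's top 71 mm above the holder's underside), 105 mm from the lever's pivot axis
- timer: small white and grey twist timer, 66 mm, a bystander; origin at the centre of its underside
- cup: small steel cup, 64 mm wide, 36 mm high, a bystander; origin at the centre of its underside
- steel_rod_top (a point): centre of the top end of the steel rod's black handle
- lever_pivot (a point): point on the lever's upright pivot axis, 79 mm above the holder's underside, 28 mm from the bore axis on the holder's -x side
Not all that is in view belongs to the job. What is shaped like the steel_rod but orange is not meant.

How it is judged:
By the outcome, as a careful person would: the job done as asked, in the order asked, and still so for the second after the job is handed in, with the robot touching nothing.
It also fails if it takes over 72 s, if anything falls off the work surface, if the arm or the gripper's body presses on something with over 40 N, if the wrist force passes 120 N, or if a joint passes its speed limit or range.

## Robot

A 6-joint arm with a two-finger parallel gripper is mounted at the origin on a cart in front of the work surface, level with it; the furniture and walls round the work are solid. World frame = base frame: x ahead of the robot, y to its left, z up, the work surface at z = 0. Lengths are in mm, angles in rad, forces in N, time in s.
With the tool pointing down it reaches from about 275 to 1000 mm from the base axis. Payload 8.4 kg.
Tool frame: the origin (TCP) lies between the finger pads; the fingertips stand r.nose_length ahead of it and the grasp point (between the pads) lies 8 mm behind it (r.nose_length is the distance from the TCP to the fingertips, in mm); y points along the fingers, x is the direction in which the jaws open and shut, and the axes are right-handed (so a half turn about y gives the same grasp; the last joint's range is limited). The gripper opens to 85 mm and grips with 20 to 120 N. Pads are 22 mm wide; open, the fingers measure 114 mm over their backs; the gripper's body (76 mm by 85 mm) begins 54 mm behind the grasp point. The pads swing forward as they close: fully open they stand 13 mm farther back than shut.
Start: joints at [-1.166, 0.353, 1.633, -0, 1.155, -0.002], TCP at [247.294, -573.998, 242.281] pointing down, gripper open.
Joint ranges: [-2.63, 2.63], [-0.92, 2.1], [0.06, 2.66], [-1.3, 4.44], [0, 2.69], [-3.02, 3.02]. Speed limits (rad/s): [2.22, 2.22, 2.79, 3.14, 3.14, 3.14].

## Interface

Orientations are given as [roll, pitch, yaw] about the fixed x, y, z axes, in that order (R = Rz(yaw) Ry(pitch) Rx(roll)).
In Python, from rig import r, cams, order gives the robot as it stands. The module is installed in compiled form; this text tells all that it offers.
- The arm moves only by the shell command python3 -m crank 'ROWS' [FORCE]. ROWS is JSON, a list of rows, each a list of 7 numbers: the turn, a rotation vector about the tool's x, y, z in degrees, then the shift along the tool's x, y, z in cm, then the opening, from -1 (shut) to 1 (fully open). A call has exactly 10 rows; each row shifts and turns the pose as measured when the row begins, along the tool's axes as they then stand; what a row does not reach is not made up. A row lasts 1/12 s, in which the tool goes at most 41.7 mm and 7.16 degrees, less where a joint would pass 70% of its speed; a pose out of reach is approached as far as the arm can. A call with a gripper value outside its range is refused whole. The fingers move at their own pace and stop on an object; FORCE is the grip in N (left out, the last holds). Time passes only in rows, so rows that do not move let the fingers close, or fill a call up. It gives the time, the measured TCP pose, the force and the opening at its end, in the units of the state.
- r.sense(): the state, without advancing time (a new reading comes with each control period).
- cams.grab_frame(name): name is "side" or "top" or "wrist"; returns the picture (400x640x3 uint8, blue, green, red); there is no depth.
- cams.camera_info(name): a dict with "intrinsics" (3x3 intrinsics, pixels), "view" (4x4, takes a point from world to camera coordinates); the wrist camera has in their place "hand_eye" (4x4, takes a point from camera to tool coordinates, whose origin is the TCP and whose axes are the tool frame's). Camera axes: x right, y up, looking along -z (the intrinsics and any distortion apply to the point x, -y, -z); pixel columns grow to the right and rows downward; lengths in mm; the calibration is good to about 2 mm. The wrist camera is an equidistant fisheye: a pixel r from the principal point sees the ray r / f radians off the axis. A picture is of the moment at which its call begins: read the wrist's pose just before it. camera_info takes no time and is no camera call.
- order.sign_off(): hands the job in, once; it reports no verdict.
The state is a dict: "clock": time; "qpos": joint angles; "qvel": joint speeds; "joint_efforts": joint torques, N m; "eef_pos": TCP position; "tcp_rot": TCP orientation; "contact_force": force on the tool from outside, world axes, zero at the start; "wrist_torque": the same for the moment, N m; "opening": opening from 0.0 (shut) to 1.0 (fully open).
Only numpy, scipy, OpenCV 4.12 (cv2) and the standard library are available. Lean on these libraries where they do the work, as an engineer would, in place of code of your own. Each camera call takes 0.05 s, during which the arm holds its last target.

## Working session

There is one attempt and no reset: what is moved stays moved. The work goes in short steps, Python scripts to look and compute and a shell command to move; the robot and the scene stay as the last step left them, time stands still between calls to the robot, and variables do not carry over. Pictures are saved under pics/ and viewed, and the job is handed in when it is done.

```bash
ls; mkdir -p pics
python3 - <<'E'
from rig import r,cams,order
import cv2,numpy as np
np.set_printoptions(suppress=True,precision=4)
print(r.sense(), r.nose_length)
for n in ["side","top","wrist"]:
    print(n,cams.camera_info(n))
for n in ["side","top","wrist"]:
    cv2.imwrite(f"pics/{n}0.png",cams.grab_frame(n))
E
```

```text
pics
{'clock': 0.0, 'qpos': array([-1.1664,  0.3537,  1.6341, -0.    ,  1.1552, -0.0024]), 'qvel': array([ 0.0012,  0.001 , -0.0011,  0.0009,  0.0007, -0.0014]), 'joint_efforts': array([  0.0036, -60.5247, -34.2072,   0.0005,   0.0094,  -0.    ]), 'eef_pos': array([ 247.1194, -573.5556,  241.535 ]), 'tcp_rot': array([-1.5708,  0.0014, -1.1639]), 'contact_force': array([-0.6317,  0.0713, -0.0244]), 'wrist_torque': array([0.001 , 0.1085, 0.0889]), 'opening': 1.0005850107286047} 11.0
side {'intrinsics': array([[442.3531,   0.    , 327.8302],
       [  0.    , 442.3531, 196.1949],
       [  0.    ,   0.    ,   1.    ]]), 'view': array([[   -0.9512,    -0.3085,     0.0083,   566.1377],
       [    0.1844,    -0.5467,     0.8167,   -83.1273],
       [   -0.2474,     0.7784,     0.5769, -1077.4187],
       [    0.    ,     0.    ,     0.    ,     1.    ]])}
top {'intrinsics': array([[422.9005,   0.    , 320.9247],
       [  0.    , 422.9005, 201.6875],
       [  0.    ,   0.    ,   1.    ]]), 'view': array([[  -0.0011,   -1.    ,   -0.0013,  211.2143],
       [   0.9898,   -0.0012,    0.1424, -550.9767],
       [  -0.1424,   -0.0011,    0.9898, -917.6825],
       [   0.    ,    0.    ,    0.    ,    1.    ]])}
wrist {'intrinsics': array([[309.7069,   0.    , 322.4224],
       [  0.    , 309.7069, 195.8748],
       [  0.    ,   0.    ,   1.    ]]), 'hand_eye': array([[   1.    ,    0.0005,   -0.001 ,   -0.2159],
       [  -0.0011,    0.3045,   -0.9525, -130.563 ],
       [  -0.0001,    0.9525,    0.3045,   77.6815],
       [   0.    ,    0.    ,    0.    ,    1.    ]])}
```

View images.

View pics/side0.png

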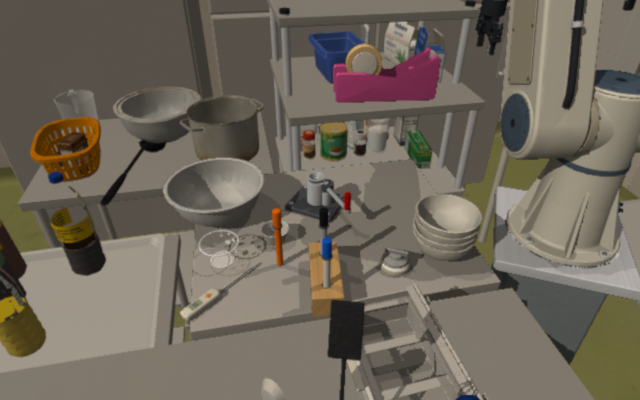

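View pics/top0.png

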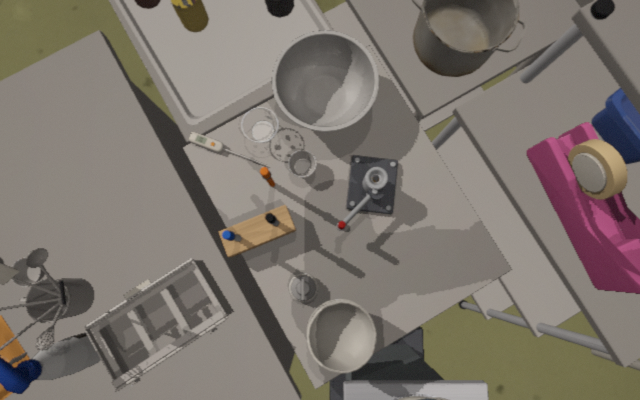

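View pics/wrist0.png

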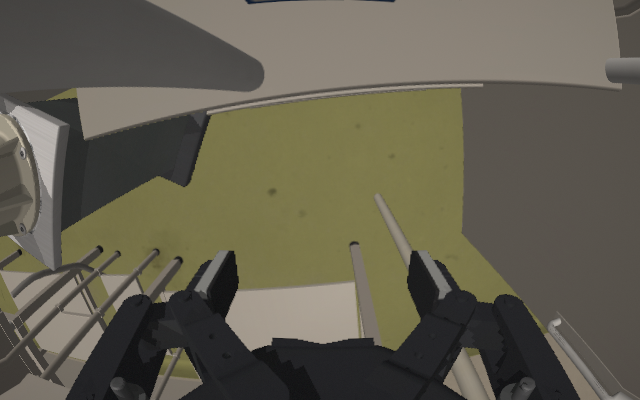

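Run:
```python
import cv2
t=cv2.imread("pics/top0.png");s=cv2.imread("pics/side0.png")
cv2.imwrite("pics/t_c.png",cv2.resize(t[120:270,200:420],None,fx=3.6,fy=3.6,interpolation=cv2.INTER_CUBIC))
cv2.imwrite("pics/s_c.png",cv2.resize(s[160:320,190:420],None,fx=3.4,fy=3.4,interpolation=cv2.INTER_CUBIC))
```

```text
(no output)
```

View pics/t_c.png

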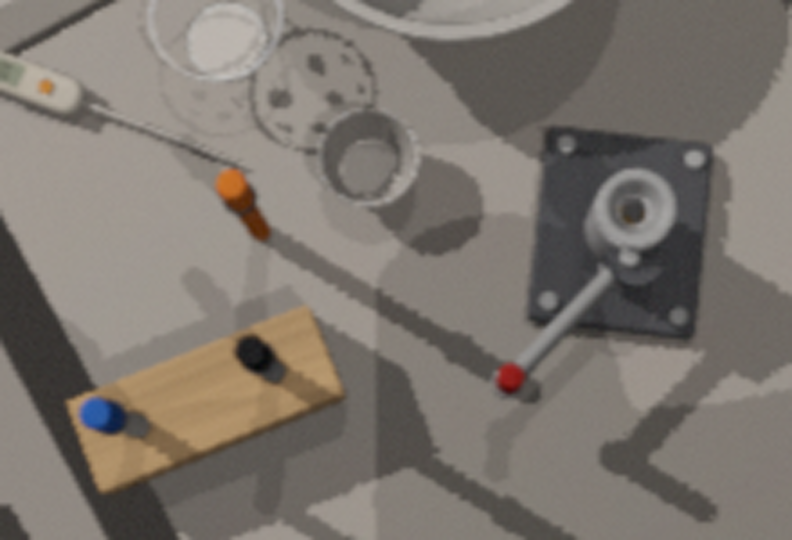

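View pics/s_c.png

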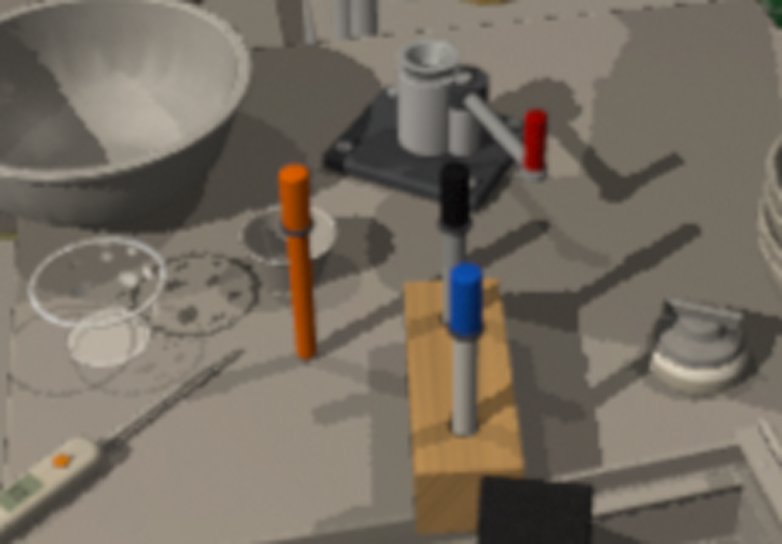

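```bash
cat > h.py <<'E'
import numpy as np,cv2
from rig import r,cams,order
from scipy.spatial.transform import Rotation as Ro
np.set_printoptions(suppress=True,precision=2)
def ray(n,uv,pose=None):
    c=cams.camera_info(n);K=c["intrinsics"]
    if n=="wrist":
        d2=np.array([(uv[0]-K[0,2])/K[0,0],(uv[1]-K[1,2])/K[1,1]]);th=np.hypot(*d2)
        s=np.sin(th)/max(th,1e-9);d=np.array([d2[0]*s,-d2[1]*s,-np.cos(th)])
        H=c["hand_eye"];p,rot=pose;R=Ro.from_euler('xyz',rot).as_matrix()
        return R@H[:3,3]+p, R@H[:3,:3]@d
    V=c["view"];R=V[:3,:3];d=np.array([(uv[0]-K[0,2])/K[0,0],-(uv[1]-K[1,2])/K[1,1],-1.])
    d/=np.linalg.norm(d);return -R.T@V[:3,3],R.T@d
def tri(*rays):
    A=np.zeros((3,3));b=np.zeros(3)
    for o,d in rays:
        P=np.eye(3)-np.outer(d,d);A+=P;b+=P@o
    x=np.linalg.solve(A,b);return x,[round(float(np.linalg.norm(np.cross(x-o,d))),1) for o,d in rays]
def plane(ry,z):
    o,d=ry;return o+d*(z-o[2])/d[2]
T=lambda u,v:ray("top",(200+u/3.6,120+v/3.6))
S=lambda u,v:ray("side",(190+u/3.4,160+v/3.4))
def proj(n,X,pose=None):
    c=cams.camera_info(n);K=c["intrinsics"]
    if n=="wrist":
        H=c["hand_eye"];p,rot=pose;R=Ro.from_euler('xyz',rot).as_matrix()
        q=H[:3,:3].T@(R.T@(np.array(X)-p)-H[:3,3]);th=np.arctan2(np.hypot(q[0],q[1]),-q[2]);s=th/np.hypot(q[0],q[1])
        return K[0,2]+K[0,0]*q[0]*s,K[1,2]-K[1,1]*q[1]*s
    V=c["view"];q=V[:3,:3]@X+V[:3,3];return K[0,2]-K[0,0]*q[0]/q[2],K[1,2]+K[1,1]*q[1]/q[2]
def save(n,name,crop=None,f=1):
    s=r.sense();im=cams.grab_frame(n)
    if crop: im=im[crop[1]:crop[3],crop[0]:crop[2]]
    if f!=1: im=cv2.resize(im,None,fx=f,fy=f,interpolation=cv2.INTER_CUBIC)
    cv2.imwrite("pics/"+name,im);print(s["clock"],s["eef_pos"],s["tcp_rot"]);return s["eef_pos"],s["tcp_rot"]
E
python3 - <<'E'
from h import *
print("camtop",T(0,0)[0],"camside",S(0,0)[0])
for n,a,b in [("steel top",(250,350),(455,170)),("ceramic",(96,413),(466,271)),("mouth",(634,210),(430,52)),("knob",(511,376),(536,115)),("orange",(231,182),(294,172))]:
    print(n,tri(T(*a),S(*b)))
print("rack corners z50",[plane(T(*p),50) for p in [(310,306),(67,400),(344,391),(103,492)]])
print("base corners z14",[plane(T(*p),14) for p in [(547,130),(711,146),(691,335),(531,318)]])
print("pivot",plane(T(629,258),85))
for nm,uv in [("bowl",(370,340)),("timer",(303,288))]:
    print(nm,plane(ray("top",uv),40))
print("shelf-ish posts",[ray("top",uv)[0]*0+plane(ray("top",uv),0) for uv in [(440,150),(465,305),(300,285),(510,265)]])
E
```

```text
camtop [414.88 209.49 987.07] camside [287.24 967.86 684.84]
steel top (array([503.32, 311.37, 163.41]), [0.5, 0.5])
ceramic (array([469.43, 394.02, 163.99]), [0.8, 0.8])
mouth (array([595.11,  91.73,  92.28]), [0.8, 0.8])
knob (array([493.95, 166.88, 108.48]), [0.6, 0.6])
orange (array([599.26, 325.26, 148.9 ]), [0.0, 0.0])
rack corners z50 [array([542.34, 288.42,  50.  ]), array([484.1 , 437.48,  50.  ]), array([489.45, 266.91,  50.  ]), array([427.88, 413.61,  50.  ])]
base corners z14 [array([663.53, 137.25,  14.  ]), array([652.63,  30.  ,  14.  ]), array([528.11,  46.2 ,  14.  ]), array([539.25, 148.98,  14.  ])]
pivot [566.43  94.18  85.  ]
bowl [249.12 104.87  40.  ]
timer [359.53 250.18  40.  ]
shelf-ish posts [array([681.86, -75.23,   0.  ]), array([ 318.83, -117.19,    0.  ]), array([363.95, 258.81,   0.  ]), array([ 408.8 , -225.43,    0.  ])]
```

Run:
```python
import cv2
t=cv2.imread("pics/top0.png");s=cv2.imread("pics/side0.png");w=cv2.imread("pics/wrist0.png")
cv2.imwrite("pics/t_d.png",cv2.resize(t[0:400,300:640],None,fx=1.5,fy=1.5,interpolation=cv2.INTER_CUBIC))
cv2.imwrite("pics/s_d.png",cv2.resize(s[0:270,240:640],None,fx=2,fy=2,interpolation=cv2.INTER_CUBIC))
```

```text
(no output)
```

View pics/t_d.png

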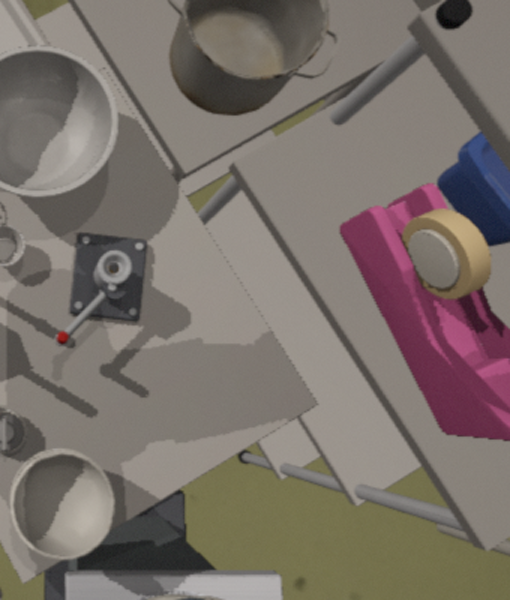

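View pics/s_d.png

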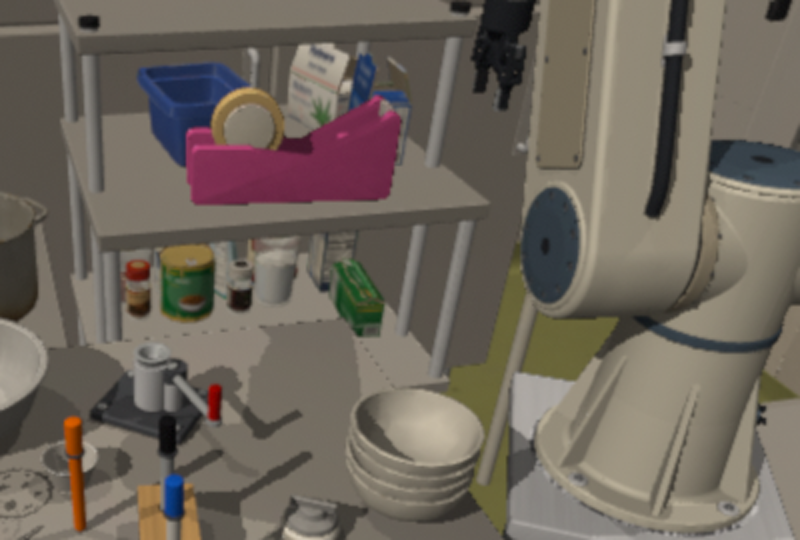

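Run:
```python
from h import *
t=lambda u,v:ray("top",(300+u/1.5,v/1.5)); s=lambda u,v:ray("side",(240+u/2,v/2))
for n,a,b in [("shelf L",(235,168),(97,238)),("shelf R",(490,547),(485,207)),("foot",(243,456),(485,482)),("lowboard R?",(357,503),(432,378)),("topshelf L",(415,27),(88,35)),("surf corner",(317,403),(450,380)),("bowltop",(62,503),(416,432))]:
    print(n,tri(t(*a),s(*b)))
```

```text
shelf L (array([727.02, -68.02, 151.63]), [5.7, 5.7])
shelf R (array([ 223.66, -369.9 ,  146.7 ]), [1.5, 1.5])
foot (array([ 221.87, -179.69, -223.84]), [77.8, 77.8])
lowboard R? (array([ 237.81, -353.91, -158.03]), [11.9, 11.9])
topshelf L (array([ 780.25, -177.65,  392.01]), [0.9, 0.9])
surf corner (array([ 311.8 , -266.33,  -98.96]), [87.4, 87.4])
bowltop (array([269.05, 169.52, 102.27]), [0.1, 0.1])
```

```bash
python3 - <<'E'
from h import *
o,d=ray("top",(462,304))
for z in (-300,-500,-600,-700,-800,-900): print(z,o+d*(z-o[2])/d[2])
s=r.sense();p=(s["eef_pos"],s["tcp_rot"])
for uv in [(265,75),(355,245),(378,197),(100,250),(180,262),(605,70)]:
    print(uv,[plane(ray("wrist",uv,p),z)[:2] for z in (-700,0,150)])
E
python3 -c "
import cv2;w=cv2.imread('pics/wrist0.png');cv2.imwrite('pics/w_c.png',cv2.resize(w[180:400,0:320],None,fx=2.5,fy=2.5))"
```

```text
-300 [ 292.55 -207.72 -300.  ]
-500 [ 273.54 -272.55 -500.  ]
-600 [ 264.04 -304.97 -600.  ]
-700 [ 254.53 -337.38 -700.  ]
-800 [ 245.03 -369.8  -800.  ]
-900 [ 235.53 -402.21 -900.  ]
(265, 75) [array([ 324.87, -326.01]), array([ 320.69, -467.57]), array([ 319.79, -497.91])]
(355, 245) [array([-130.11, -873.58]), array([ 162.73, -657.68]), array([ 225.48, -611.41])]
(378, 197) [array([  80.5 , -867.91]), array([ 235.85, -655.71]), array([ 269.14, -610.24])]
(100, 250) [array([-671.22,  196.85]), array([ -25.13, -286.04]), array([ 113.32, -389.52])]
(180, 262) [array([-513.28, -233.62]), array([  29.7 , -435.49]), array([ 146.06, -478.75])]
(605, 70) [array([ 1100.01, -1653.03]), array([ 589.8 , -928.29]), array([ 480.47, -772.98])]
```

View pics/w_c.png

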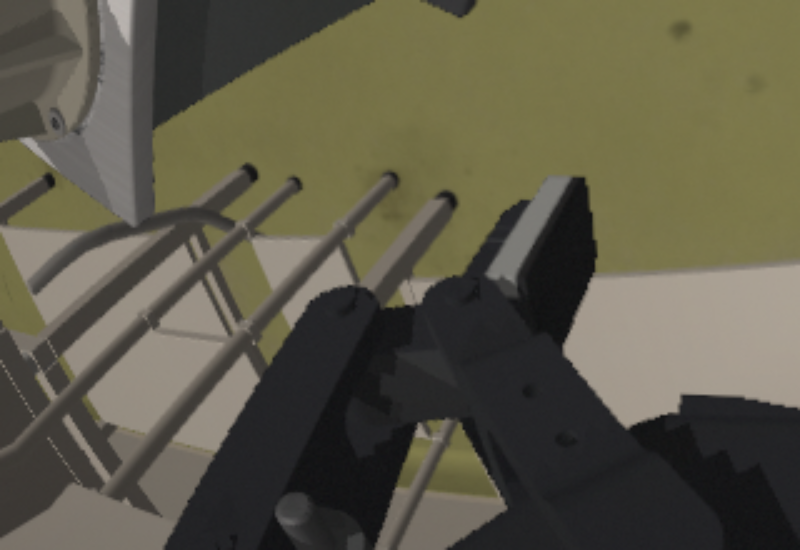

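```bash
python3 -m crank '[[0,0,0,0,0,-1,1],[0,0,0,0,0,-1.5,1],[0,0,0,0,0,-1.5,1],[0,0,0,0,0,-1.5,1],[0,0,0,0,0,-1.5,1],[0,0,0,0,0,-1.5,1],[0,0,0,0,0,-1.5,1],[0,0,0,0,0,-1.5,1],[0,0,0,-1.5,0,0,1],[0,0,0,-1.5,0,0,1]]' 
python3 -c "
from h import *
save('wrist','w1.png')"
```

```text
clock: 0.98
eef_pos: [114.1, -597.3, 240.0]
tcp_rot: [-1.573, 0.003, -1.164]
contact_force: [0.1, 1.0, 0.0]
opening: 0.998
0.9833 [ 114.11 -597.32  239.95] [-1.57  0.   -1.16]
```

View pics/w1.png

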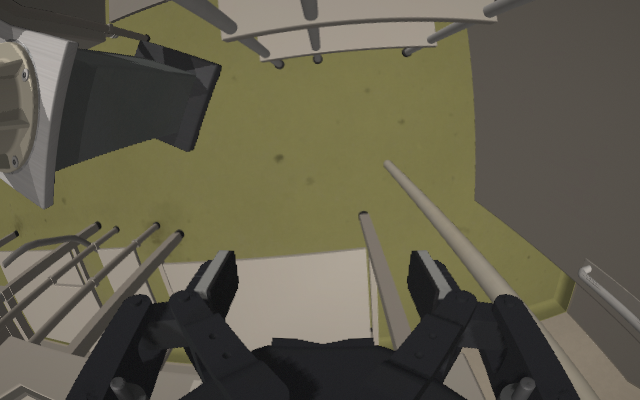

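```bash
python3 -m crank '[[0,0,0,-2,0,0,1],[0,0,0,-2.7,0,0,1],[0,0,0,-2.7,0,0,1],[0,0,0,-2.7,-0.5,0.5,1],[0,0,0,-2.7,-1,0.7,1],[0,0,0,-2.7,-1,1,1],[0,0,0,-2.7,-1,1,1],[0,0,0,-2.7,-1,1,1],[0,0,0,-2.7,-1.5,1,1],[0,0,0,-2.5,-1.5,0.8,1]]' 
python3 -c "
from h import *
s=r.sense();print(s['qpos'],s['contact_force'])"
```

```text
clock: 1.87
eef_pos: [54.1, -324.6, 314.1]
tcp_rot: [-1.575, 0.009, -1.171]
contact_force: [-0.2, -0.5, 0.4]
opening: 0.996
[-1.4  -0.22  2.09 -0.01  1.28 -0.23] [-0.18 -0.48  0.45]
```

```bash
python3 -m crank '[[0,0,0,0,0,2,1],[0,0,0,-0.3,0,3,1],[0,0,0,-0.3,0,3,1],[0,0,0,-0.3,0,3,1],[0,0,0,-0.4,0,3,1],[0,0,0,-0.4,0,3,1],[0,0,0,-0.5,0,3,1],[0,0,0,-1.5,0,3,1],[0,0,0,-2.4,0,2.9,1],[0,0,0,-2.4,0,2.8,1]]' 
python3 -c "
from h import *
s=r.sense();print(s['qpos'],s['contact_force'])"
```

```text
clock: 2.7
eef_pos: [289.7, -132.8, 319.3]
tcp_rot: [-1.576, -0.009, -1.187]
contact_force: [0.5, -0.6, -0.6]
opening: 0.999
[-0.42 -0.25  2.1  -0.01  1.29  0.77] [ 0.5  -0.57 -0.59]
```

```bash
python3 -m crank '[[0,0,0,-1.5,0,1.5,1],[0,0,0,-2.5,0,2.7,1],[0,0,0,-2.6,0,2.8,1],[0,0,0,-2.6,0,2.8,1],[0,0,0,-2.6,0,2.8,1],[0,0,0,-2.6,0,2.8,1],[0,0,0,-2.6,0,2.8,1],[0,0,0,-2.6,0,2.8,1],[0,0,0,-2.6,0,2.8,1],[0,0,0,0,0,0,1]]' 
python3 -c "
from h import *
s=r.sense();print(s['qpos'],s['contact_force'])
save('wrist','w2.png')"
```

```text
clock: 3.53
eef_pos: [436.0, 178.3, 319.2]
tcp_rot: [-1.566, -0.015, -1.185]
contact_force: [-0.3, -0.8, 0.2]
opening: 0.998
[ 0.4   0.03  1.86 -0.02  1.25  1.59] [-0.34 -0.83  0.16]
3.5333 [435.96 178.28 319.22] [-1.57 -0.01 -1.19]
```

View pics/w2.png

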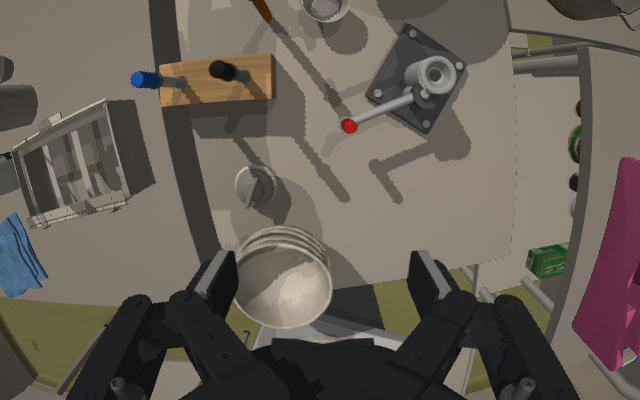

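```bash
python3 -c "
import cv2;w=cv2.imread('pics/w2.png');cv2.imwrite('pics/w2c.png',cv2.resize(w[20:150,120:320],None,fx=4,fy=4,interpolation=2));cv2.imwrite('pics/w2d.png',cv2.resize(w[20:150,320:480],None,fx=4,fy=4,interpolation=2))"
```

```text
(no output)
```

View pics/w2c.png

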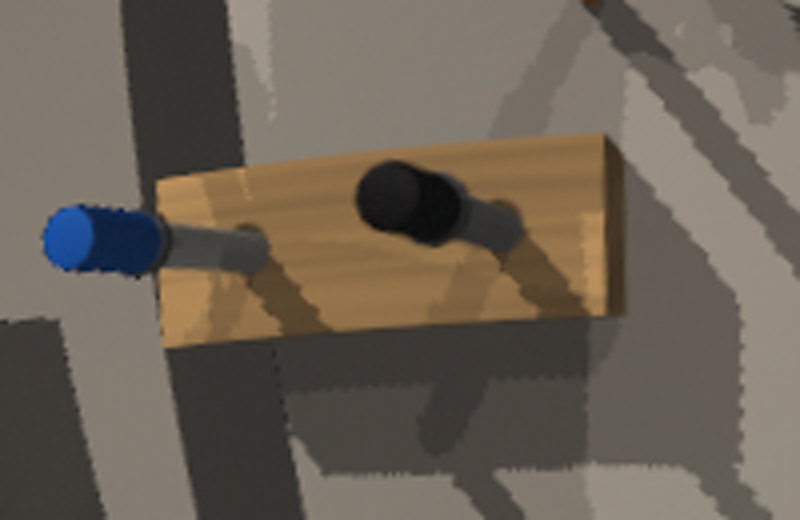

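View pics/w2d.png

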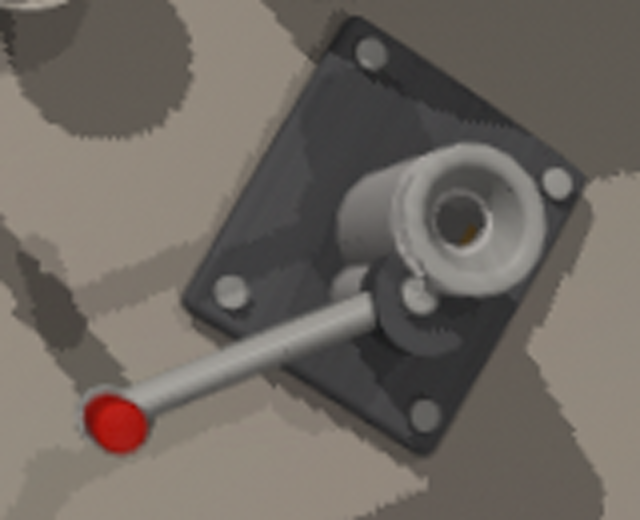

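Run:
```python
from h import *
p=(np.array([435.96,178.28,319.22]),r.sense()["tcp_rot"])
print(p[1])
W=lambda u,v:ray("wrist",(u,v),p)
for n,a,b,c in [("steel top",(250,350),(455,170),(217.5,69)),("ceramic",(96,413),(466,271),(137.5,79.5)),("mouth",(634,210),(430,52),(437.5,74.5)),("knob",(511,376),(536,115),(349.75,126))]:
    print(n,tri(T(*a),S(*b),W(*c)),tri(T(*a),W(*c)),"w@z",plane(W(*c),{"steel top":165,"ceramic":165,"mouth":90,"knob":110}[n]),"t",plane(T(*a),{"steel top":165,"ceramic":165,"mouth":90,"knob":110}[n]))
print(plane(W(120+497/4,20+222/4),50), plane(W(320+420/4,20+295/4),85))
```

```text
[-1.57 -0.02 -1.18]
steel top (array([503.44, 310.29, 162.24]), [1.2, 0.8, 1.2]) (array([503.46, 312.24, 153.7 ]), [0.4, 0.4]) w@z [503.22 308.1  165.  ] t [502.63 311.05 165.  ]
ceramic (array([469.52, 393.17, 162.75]), [1.2, 1.1, 1.1]) (array([468.88, 395.13, 157.85]), [0.2, 0.2]) w@z [469.66 390.5  165.  ] t [468.57 393.61 165.  ]
mouth (array([595.21,  91.48,  92.2 ]), [0.9, 0.8, 0.3]) (array([594.22,  92.  ,  94.93]), [0.4, 0.4]) w@z [595.87  90.45  90.  ] t [594.78  91.26  90.  ]
knob (array([494.26, 166.35, 108.06]), [0.9, 0.4, 0.6]) (array([494.17, 165.94, 103.79]), [0.7, 0.7]) w@z [494.76 166.13 110.  ] t [493.23 166.84 110.  ]
[504.89 309.91  50.  ] [567.73  94.07  85.  ]
```

```bash
cat >> h.py <<'E'
def go(x,y,z,yawdeg=None):
    s=r.sense();R=Ro.from_euler('xyz',s["tcp_rot"]).as_matrix()
    yw=s["tcp_rot"][2] if yawdeg is None else np.radians(yawdeg)
    Rt=Ro.from_euler('xyz',[-np.pi/2,0,yw]).as_matrix()
    print("turn deg",np.degrees(Ro.from_matrix(R.T@Rt).as_rotvec()),"shift cm (now)",R.T@(np.array([x,y,z])-s["eef_pos"])/10,"(at target rot)",Rt.T@(np.array([x,y,z])-s["eef_pos"])/10)
    print("clock",round(s["clock"],2),"pos",s["eef_pos"],"rot",s["tcp_rot"],"F",s["contact_force"],"op",round(s["opening"],3),"q",s["qpos"])
E
python3 -c "
from h import *
go(504,310,200,-68)"
```

```text
turn deg [-0.17  0.13  0.9 ] shift cm (now) [-9.98 11.77 11.44] (at target rot) [-9.82 11.9  11.45]
clock 3.58 pos [434.64 176.03 318.96] rot [-1.57 -0.02 -1.18] F [ 0.67  0.65 -0.32] op 0.996 q [ 0.39  0.03  1.86 -0.02  1.25  1.58]
```

```bash
python3 -m crank '[[0,0,0.9,-1,0.5,1.1,0.3],[0,0,0,-1.5,1.5,1.7,0.3],[0,0,0,-1.5,1.5,1.7,0.3],[0,0,0,-1.5,1.5,1.7,0.3],[0,0,0,-1.5,1.5,1.7,0.3],[0,0,0,-1.4,1.5,1.7,0.3],[0,0,0,-1,1.5,1.2,0.3],[0,0,0,-0.5,1.2,0.6,0.3],[0,0,0,0,0,0,0.3],[0,0,0,0,0,0,0.3]]' 
python3 -c "
from h import *
for i in range(3): go(504,310,139,-68)
save('wrist','w3.png')
save('side','s3.png',(260,190,420,310),5)
go(504,310,139,-68)"
```

```text
clock: 4.42
eef_pos: [508.6, 302.4, 208.9]
tcp_rot: [-1.569, -0.005, -1.19]
contact_force: [0.9, 0.1, -0.2]
opening: 0.648
turn deg [-0.11 -0.17  0.27] shift cm (now) [-0.91  6.98 -0.16] (at target rot) [-0.88  6.99 -0.15]
clock 4.42 pos [508.64 302.38 208.86] rot [-1.57 -0.   -1.19] F [ 0.94  0.12 -0.24] op 0.648 q [ 0.54  0.34  1.74 -0.01  1.07  1.73]
turn deg [-0.11 -0.17  0.27] shift cm (now) [-0.91  6.98 -0.16] (at target rot) [-0.88  6.99 -0.15]
clock 4.42 pos [508.64 302.38 208.86] rot [-1.57 -0.   -1.19] F [ 0.94  0.12 -0.24] op 0.648 q [ 0.54  0.34  1.74 -0.01  1.07  1.73]
turn deg [-0.11 -0.17  0.27] shift cm (now) [-0.91  6.98 -0.16] (at target rot) [-0.88  6.99 -0.15]
clock 4.42 pos [508.64 302.38 208.86] rot [-1.57 -0.   -1.19] F [ 0.94  0.12 -0.24] op 0.648 q [ 0.54  0.34  1.74 -0.01  1.07  1.73]
4.4167 [508.64 302.38 208.86] [-1.57 -0.   -1.19]
4.4667 [508.5  302.17 208.99] [-1.57 -0.   -1.19]
turn deg [-0.17 -0.19  0.26] shift cm (now) [-0.91  7.05 -0.16] (at target rot) [-0.88  7.06 -0.14]
clock 4.52 pos [508.6  302.36 209.57] rot [-1.57 -0.   -1.19] F [-0.17 -0.49  0.38] op 0.648 q [ 0.54  0.33  1.74 -0.01  1.07  1.73]
```

View pics/w3.png

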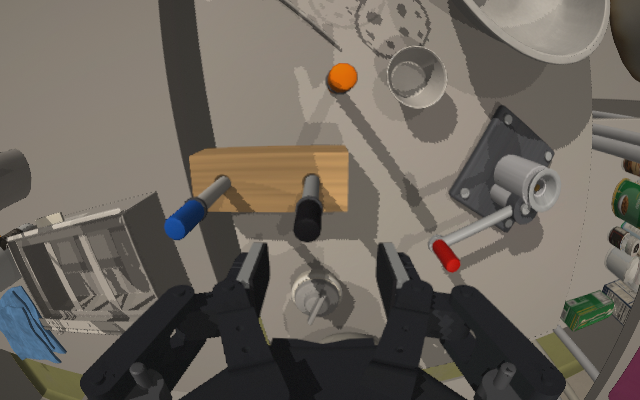

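View pics/s3.png

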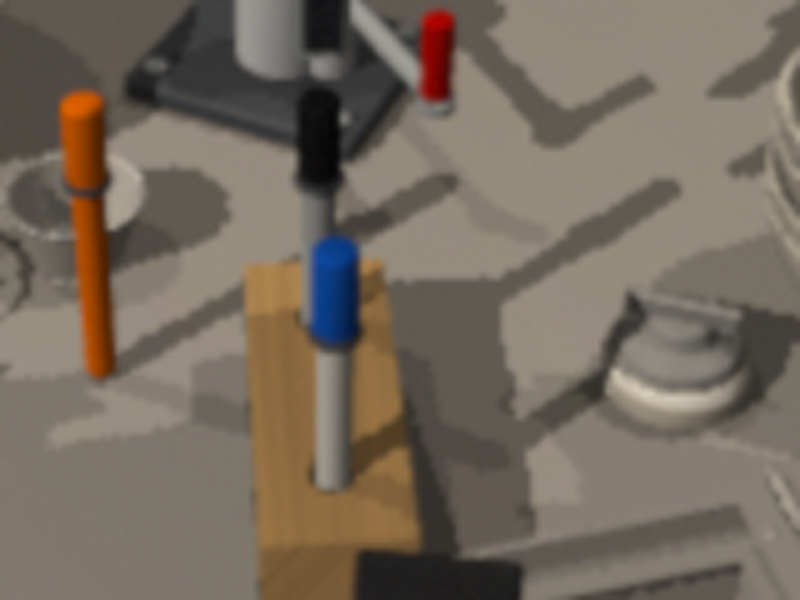

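```bash
python3 -c "
import cv2;w=cv2.imread('pics/w3.png');cv2.imwrite('pics/w3c.png',cv2.resize(w[150:260,260:380],None,fx=5,fy=5,interpolation=2))
from h import *
p=(np.array([508.64,302.38,208.86]),r.sense()['tcp_rot'])
for z in (165,):print(proj('wrist',[504,310,z],p),plane(ray('wrist',(307,228),p),165),plane(ray('wrist',(313,176),p),50))
"
```

```text
(np.float64(307.91121500215166), np.float64(232.1772083446956)) [506.43 311.52 165.  ] [510.87 312.17  50.  ]
```

View pics/w3c.png

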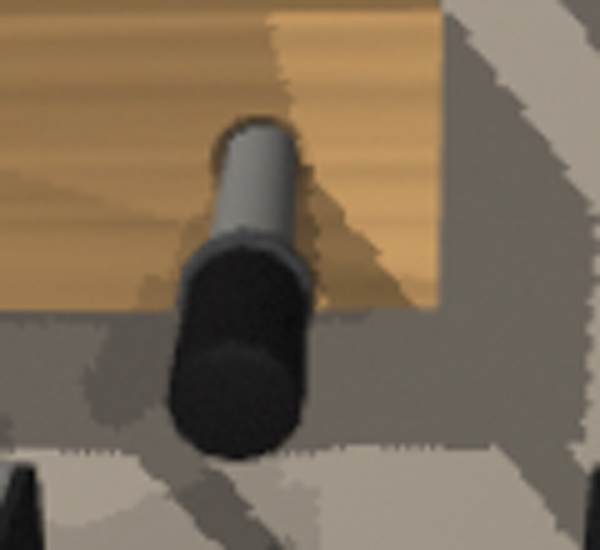

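```bash
python3 -m crank '[[0,-0.2,0.2,-0.5,0,-0.1,0.3],[0,0,0,-0.4,0,0,0.3],[0,0,0,0,0.5,0,0.3],[0,0,0,0,1,0,0.3],[0,0,0,0,1.2,0,0.3],[0,0,0,0,1.2,0,0.3],[0,0,0,0,1.2,0,0.3],[0,0,0,0,1,0,0.3],[0,0,0,0,0.6,0,0.3],[0,0,0,0,0,0,0.3]]' 
python3 -c "
from h import *
go(504.5,310.3,139,-68)
save('side','s4.png',(260,190,420,310),5)
save('wrist','w4.png')"
```

```text
clock: 5.35
eef_pos: [503.8, 309.2, 139.4]
tcp_rot: [-1.563, -0.0, -1.187]
contact_force: [-0.7, -0.1, 0.5]
opening: 0.649
turn deg [-0.42 -0.02  0.02] shift cm (now) [-0.08  0.04  0.11] (at target rot) [-0.08  0.04  0.11]
clock 5.35 pos [503.79 309.15 139.4 ] rot [-1.56 -0.   -1.19] F [-0.73 -0.09  0.48] op 0.649 q [ 0.55  0.41  1.8  -0.    0.92  1.74]
5.35 [503.79 309.15 139.4 ] [-1.56 -0.   -1.19]
5.4 [503.9  309.23 139.91] [-1.56 -0.   -1.19]
```

View pics/w4.png

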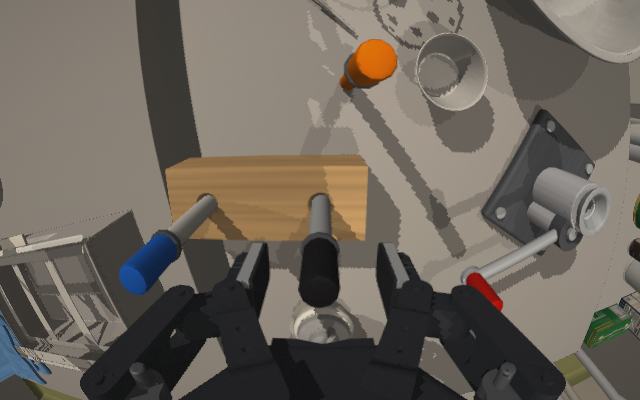

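View pics/s4.png

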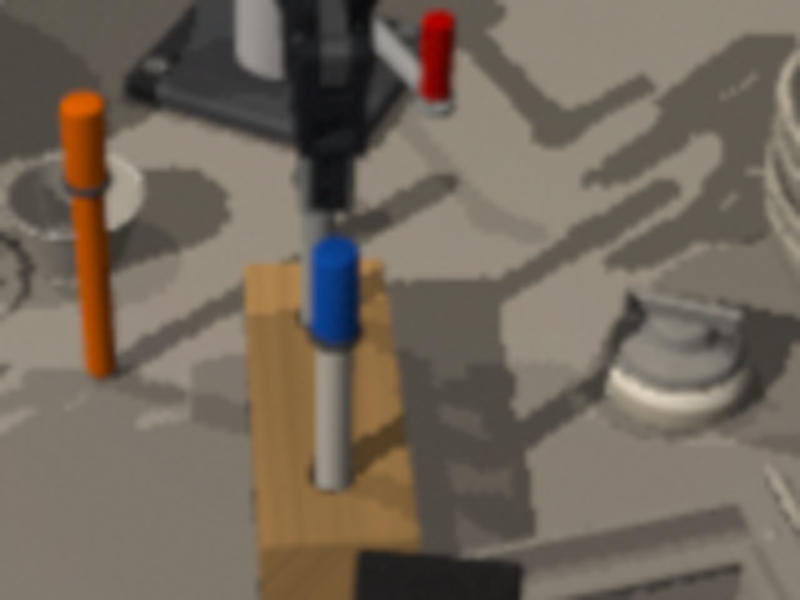

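```bash
python3 -m crank '[[-0.4,0,0,-0.05,0,0.1,0.3],[0,0,0,0,0,0,0],[0,0,0,0,0,0,-0.3],[0,0,0,0,0,0,-0.6],[0,0,0,0,0,0,-1],[0,0,0,0,0,0,-1],[0,0,0,0,0,0,-1],[0,0,0,0,0,0,-1],[0,0,0,0,0,0,-1],[0,0,0,0,0,0,-1]]' 90
python3 -c "
from h import *
go(504.5,310.3,239,-68)"
```

```text
clock: 6.28
eef_pos: [506.4, 311.2, 143.3]
tcp_rot: [-1.566, 0.001, -1.187]
contact_force: [-1.3, 0.5, -2.2]
opening: 0.183
turn deg [-0.29 -0.02 -0.03] shift cm (now) [ 0.   -9.57 -0.16] (at target rot) [ 0.01 -9.57 -0.21]
clock 6.28 pos [506.43 311.17 143.29] rot [-1.57  0.   -1.19] F [-1.27  0.46 -2.2 ] op 0.183 q [ 0.55  0.41  1.79 -0.    0.93  1.74]
```

```bash
python3 -m crank '[[0,0,0,0,-0.5,0,-1],[0,0,0,0,-0.9,0,-1],[0,0,0,0,-0.9,0,-1],[0,0,0,0,-1,0,-1],[0,0,0,0,-1.3,0,-1],[-0.2,0,0,0,-1.5,0,-1],[0,0,0,0,-1.5,0,-1],[0,0,0,0,-1.5,0,-1],[0,0,0,0,-1,0,-1],[0,0,0,0,0,0,-1]]'
python3 -c "
from h import *
go(595,91.2,239,-68)
save('side','s5.png')
save('wrist','w5.png')"
```

```text
clock: 7.12
eef_pos: [506.2, 310.9, 256.7]
tcp_rot: [-1.567, 0.001, -1.187]
contact_force: [0.1, 0.5, -1.8]
opening: 0.183
turn deg [-0.24 -0.01 -0.05] shift cm (now) [23.7   1.75  0.  ] (at target rot) [23.7   1.77  0.01]
clock 7.12 pos [506.17 310.91 256.7 ] rot [-1.57  0.   -1.19] F [ 0.1   0.53 -1.81] op 0.183 q [0.55 0.29 1.69 0.   1.16 1.74]
7.1167 [506.17 310.91 256.7 ] [-1.57  0.   -1.19]
7.1667 [505.99 310.82 255.83] [-1.57  0.   -1.19]
```

View pics/w5.png

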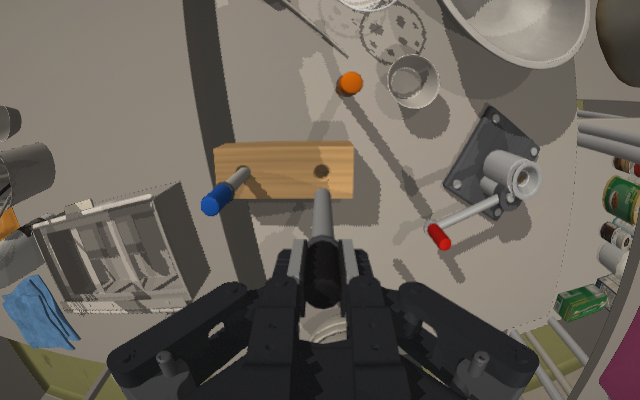

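View pics/s5.png

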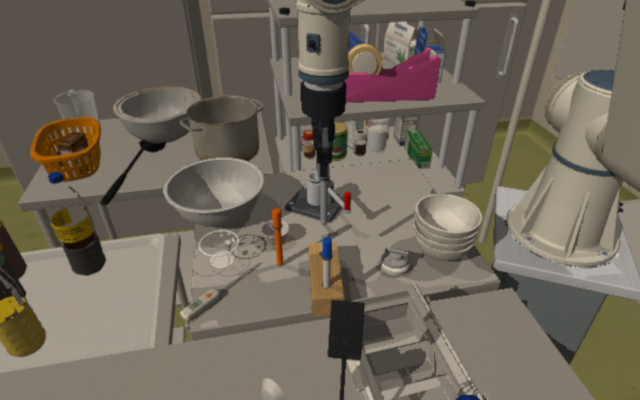

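```bash
python3 -m crank '[[-0.2,0,0,1,0,0,-1],[0,0,0,2,0,0,-1],[0,0,0,2.8,0,0,-1],[0,0,0,3.2,0.1,0,-1],[0,0,0,3.2,0.1,0,-1],[0,0,0,3.2,0.1,0,-1],[0,0,0,3.2,0.1,0,-1],[0,0,0,2.5,0,0,-1],[0,0,0,1.5,0,0,-1],[0,0,0,0.5,0,0,-1]]'
python3 -c "
from h import *
go(595,91.2,239,-68)"
```

```text
clock: 8.05
eef_pos: [590.3, 81.1, 238.5]
tcp_rot: [-1.592, 0.001, -1.182]
contact_force: [-0.8, -0.6, -2.1]
opening: 0.184
turn deg [ 1.22  0.3  -0.07] shift cm (now) [-0.75 -0.06  0.82] (at target rot) [-0.76 -0.05  0.81]
clock 8.05 pos [590.28  81.15 238.51] rot [-1.59  0.   -1.18] F [-0.78 -0.57 -2.06] op 0.184 q [ 0.14  0.32  1.69 -0.    1.15  1.32]
```

```bash
python3 -m crank '[[0.6,0.2,0,-0.3,0,0.3,-1],[0.4,0.1,0,-0.3,0,0.3,-1],[0,0,0,-0.1,0,0.2,-1],[0,0,0,0,0,0,-1],[0,0,0,0,0,0,-1],[0,0,0,0,0,0,-1],[0,0,0,0,0,0,-1],[0,0,0,0,0,0,-1],[0,0,0,0,0,0,-1],[0,0,0,0,0,0,-1]]'
python3 -c "
from h import *
go(595,91.2,239,-68)
save('side','s6.png',(260,100,420,220),5)
save('top','t6.png',(310,120,430,220),6)
p=save('wrist','w6.png')
go(595,91.2,239,-68)"
```

```text
clock: 8.88
eef_pos: [592.8, 94.8, 236.0]
tcp_rot: [-1.577, 0.004, -1.184]
contact_force: [0.1, -0.5, -2.3]
opening: 0.189
turn deg [ 0.37  0.15 -0.2 ] shift cm (now) [ 0.42 -0.31  0.06] (at target rot) [ 0.42 -0.3   0.07]
clock 8.88 pos [592.82  94.81 235.97] rot [-1.58  0.   -1.18] F [ 0.1  -0.52 -2.31] op 0.189 q [0.16 0.32 1.69 0.   1.13 1.34]
8.8833 [592.82  94.81 235.97] [-1.58  0.   -1.18]
8.9333 [592.82  94.75 235.92] [-1.58  0.   -1.18]
8.9833 [592.84  94.67 235.91] [-1.58  0.   -1.18]
turn deg [ 0.38  0.13 -0.2 ] shift cm (now) [ 0.39 -0.31  0.07] (at target rot) [ 0.39 -0.31  0.07]
clock 9.03 pos [592.85  94.59 235.88] rot [-1.58  0.   -1.18] F [-0.49 -0.8  -1.76] op 0.186 q [0.15 0.32 1.69 0.   1.13 1.34]
```

View pics/w6.png

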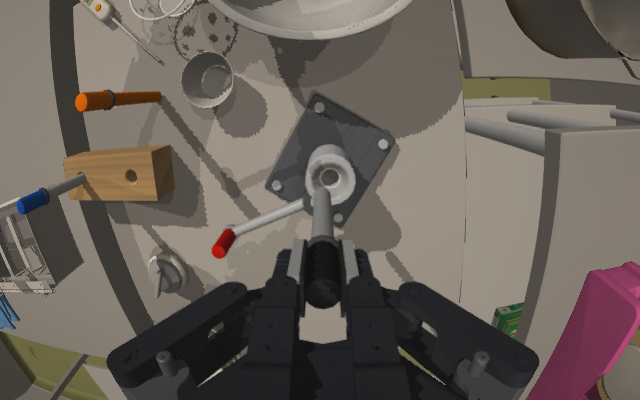

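View pics/s6.png

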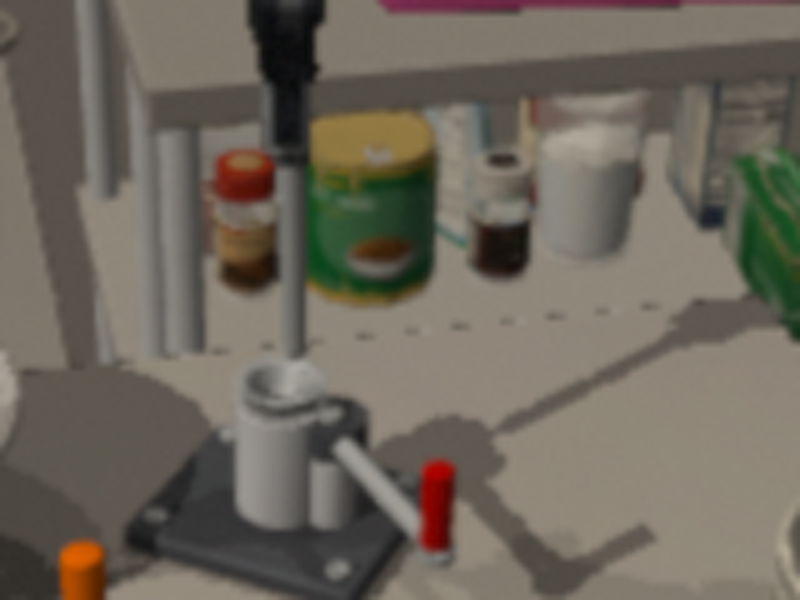

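View pics/t6.png

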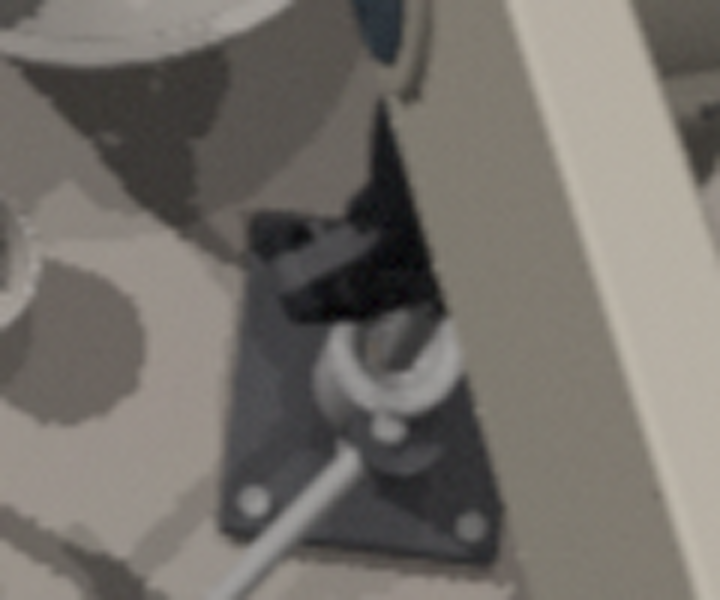

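```bash
python3 -c "
import cv2;w=cv2.imread('pics/w6.png');cv2.imwrite('pics/w6c.png',cv2.resize(w[130:260,265:385],None,fx=5,fy=5,interpolation=2))
from h import *
p=(np.array([592.84,94.7,235.91]),r.sense()['tcp_rot'])
M=[595.2,91.4,90]
print('mouth w',proj('wrist',M,p),'side',proj('side',M))
for X in ([592.8,94.7,108],): print(proj('wrist',X,p),proj('side',X))
R=Ro.from_euler('xyz',p[1]).as_matrix();print('axis pt at tip by tool', p[0]+R@[0,128,0])
"
```

```text
mouth w (np.float64(327.1573593792582), np.float64(182.90232518206253)) side (np.float64(316.8014506989881), np.float64(176.05205832635266))
(np.float64(322.8550126419475), np.float64(189.57985093190845)) (np.float64(317.23876627126725), np.float64(170.7379357898027))
axis pt at tip by tool [591.89  94.8  107.91]
```

View pics/w6c.png

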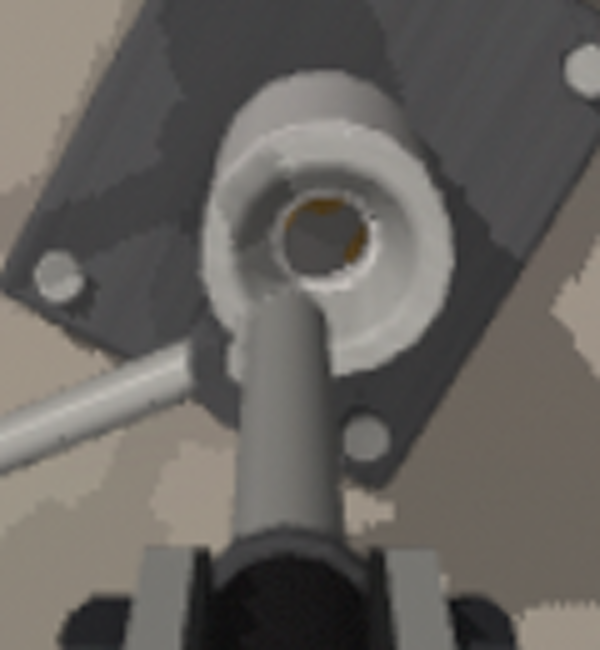

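```bash
python3 -c "
from h import *
p=(np.array([592.84,94.7,235.91]),r.sense()['tcp_rot'])
R=Ro.from_euler('xyz',p[1]).as_matrix()
m=plane(ray('wrist',(331,179.4),p),90);t=plane(ray('wrist',(322.8,188.3),p),108)
print(m,t,'tool diff mm',R.T@(m-t))
b=plane(ray('wrist',(265+325/5,130+238/5),p),78);print('throat',b)
a=tri(ray('wrist',(322.8,188.3),p),ray('side',(318.4,170.4)));c=tri(ray('wrist',(331,179.4),p),ray('side',(316.6,176.8)))
print(a,c)
"
```

```text
[599.64  89.4   90.  ] [593.86  95.18 108.  ] tool diff mm [ 7.6  17.95  3.3 ]
throat [598.06  89.47  78.  ]
(array([592.  ,  94.15, 108.  ]), [2.0, 2.0]) (array([597.69,  88.34,  85.09]), [0.9, 0.9])
```

```bash
python3 -m crank '[[0.3,0.1,-0.2,0.35,0,0.15,-1],[0.1,0,0,0.3,0.2,0.1,-1],[0,0,0,0,0.4,0,-1],[0,0,0,0,0.4,0,-1],[0,0,0,0,0.3,0,-1],[0,0,0,0,0,0,-1],[0,0,0,0,0,0,-1],[0,0,0,0,0,0,-1],[0,0,0,0,0,0,-1],[0,0,0,0,0,0,-1]]'
python3 -c "
from h import *
go(598,89.5,215,-68)
save('side','s7.png',(290,140,350,200),9)
p=save('wrist','w7.png',(265,130,385,260),5)
go(595,91.2,239,-68)"
```

```text
clock: 9.87
eef_pos: [598.0, 88.3, 220.8]
tcp_rot: [-1.571, -0.0, -1.187]
contact_force: [-0.5, -0.9, -0.9]
opening: 0.184
turn deg [-0.   -0.03  0.01] shift cm (now) [-0.11  0.58  0.05] (at target rot) [-0.11  0.58  0.05]
clock 9.87 pos [597.96  88.32 220.79] rot [-1.57 -0.   -1.19] F [-0.49 -0.89 -0.92] op 0.184 q [ 0.14  0.34  1.7  -0.    1.1   1.33]
9.8667 [597.96  88.32 220.79] [-1.57 -0.   -1.19]
9.9167 [597.97  88.35 220.81] [-1.57 -0.   -1.19]
turn deg [-0.01 -0.03  0.01] shift cm (now) [-0.38 -1.81 -0.17] (at target rot) [-0.38 -1.81 -0.17]
clock 9.97 pos [597.99  88.33 220.86] rot [-1.57 -0.   -1.19] F [ 0.37 -0.04 -1.82] op 0.182 q [ 0.14  0.34  1.7  -0.    1.1   1.33]
```

View pics/w7.png

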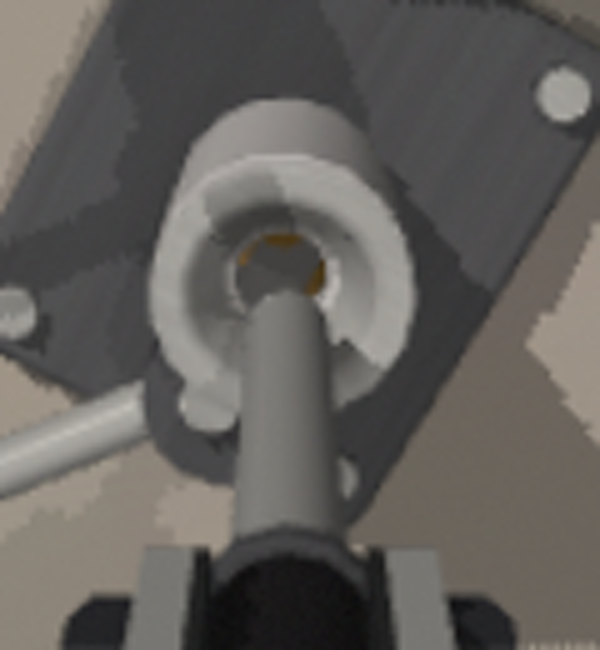

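View pics/s7.png

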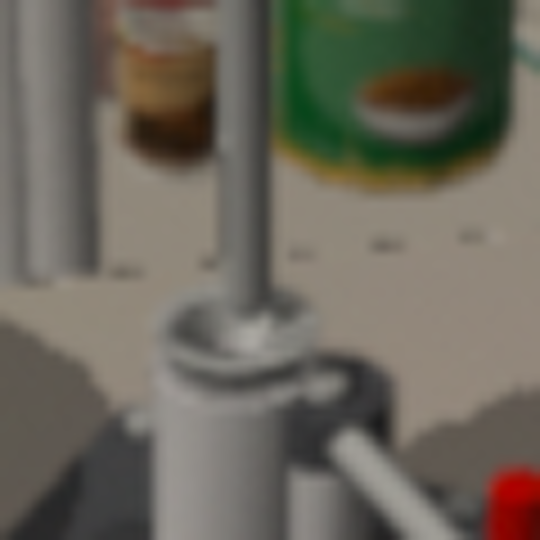

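```bash
python3 -c "
from h import *
s=r.sense();p=(np.array([597.97,88.33,220.81]),s['tcp_rot'])
R=Ro.from_euler('xyz',p[1]).as_matrix()
W=lambda u,v:ray('wrist',(265+u/5,130+v/5),p)
t=plane(W(286,297),93)
for n,uv,z in (('mouth',(283.5,283),90),('throat',(281,277),78)):
  m=plane(W(*uv),z);print(n,m,R.T@(m-t))
print('tip',t, 'tool', R.T@(t-p[0]))
sd=lambda u,v:ray('side',(290+u/9,140+v/9))
print(plane(sd(245,303),93),plane(sd(237.5,335),90))
"
```

```text
mouth [600.26  89.84  90.  ] [-0.44  3.    1.67]
throat [597.96  89.42  78.  ] [-0.91 15.   -0.62]
tip [598.88  88.81  93.  ] tool [ -0.14 127.81   0.99]
[596.27  85.05  93.  ] [594.41  96.81  90.  ]
```

```bash
python3 -m crank '[[0,0,0,-0.07,0.1,0.08,-1],[0,0,0,0,0.2,0,-1],[0,0,0,0,0.2,0,-1],[0,0,0,0,0.2,0,-1],[0,0,0,0,0.2,0,-1],[0,0,0,0,0.2,0,-1],[0,0,0,0,0.2,0,-1],[0,0,0,0,0.1,0,-1],[0,0,0,0,0,0,-1],[0,0,0,0,0,0,-1]]'
python3 -c "
from h import *
go(598,89.5,200,-68)
p=save('wrist','w8.png',(265,130,385,260),5)
save('side','s8.png',(290,140,350,200),9)
go(595,91.2,239,-68)"
```

```text
clock: 10.8
eef_pos: [598.5, 89.5, 205.2]
tcp_rot: [-1.571, -0.0, -1.187]
contact_force: [-0.2, 0.8, -1.6]
opening: 0.188
turn deg [-0.01 -0.02  0.01] shift cm (now) [-0.02  0.52 -0.04] (at target rot) [-0.02  0.52 -0.04]
clock 10.8 pos [598.47  89.49 205.22] rot [-1.57 -0.   -1.19] F [-0.15  0.81 -1.59] op 0.188 q [ 0.15  0.36  1.71 -0.    1.07  1.33]
10.8 [598.47  89.49 205.22] [-1.57 -0.   -1.19]
10.85 [598.47  89.48 205.26] [-1.57 -0.   -1.19]
turn deg [-0.02 -0.02  0.01] shift cm (now) [-0.29 -3.36 -0.26] (at target rot) [-0.29 -3.36 -0.26]
clock 10.9 pos [598.52  89.49 205.36] rot [-1.57 -0.   -1.19] F [ 0.05  0.58 -2.5 ] op 0.182 q [ 0.15  0.36  1.71 -0.    1.07  1.33]
```

View pics/w8.png

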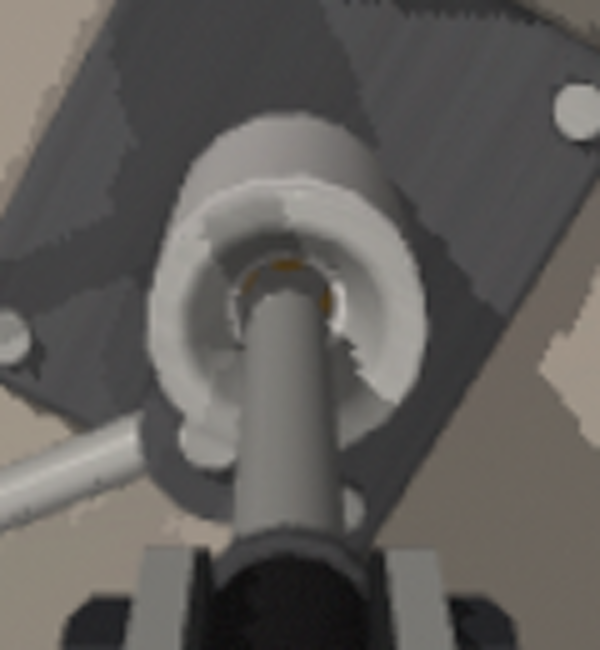

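View pics/s8.png

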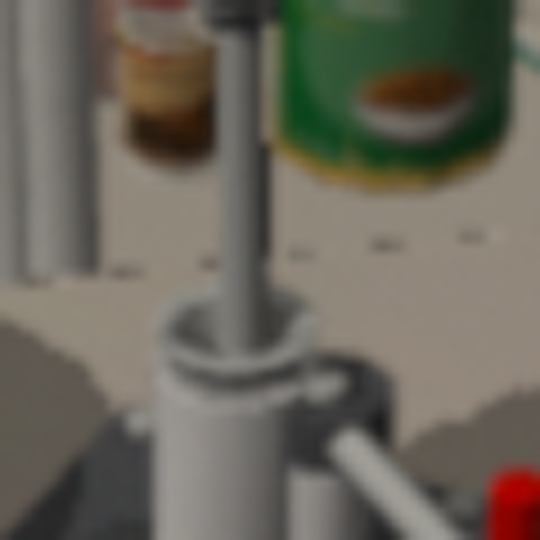

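```bash
python3 -m crank '[[0,0,0,0,0.15,0,-1],[0,0,0,0,0.15,0,-1],[0,0,0,0,0.15,0,-1],[0,0,0,0,0.15,0,-1],[0,0,0,0,0.15,0,-1],[0,0,0,0,0.15,0,-1],[0,0,0,0,0.1,0,-1],[0,0,0,0,0,0,-1],[0,0,0,0,0,0,-1],[0,0,0,0,0,0,-1]]'
python3 -c "
from h import *
go(598.5,89.5,193,-68)"
```

```text
clock: 11.73
eef_pos: [599.0, 89.6, 194.7]
tcp_rot: [-1.569, -0.0, -1.187]
contact_force: [-0.8, -1.1, -1.9]
opening: 0.185
turn deg [-0.09 -0.02  0.02] shift cm (now) [-0.01  0.17 -0.06] (at target rot) [-0.01  0.17 -0.06]
clock 11.73 pos [599.04  89.63 194.66] rot [-1.57 -0.   -1.19] F [-0.75 -1.14 -1.89] op 0.185 q [ 0.15  0.37  1.72 -0.    1.05  1.33]
```

```bash
python3 -m crank '[[0,0,0,0,0.15,0,-1],[0,0,0,0,0.15,0,-1],[0,0,0,0,0.15,0,-1],[0,0,0,0,0.15,0,-1],[0,0,0,0,0.15,0,-1],[0,0,0,0,0.15,0,-1],[0,0,0,0,0.15,0,-1],[0,0,0,0,0.15,0,-1],[0,0,0,0,0,0,-1],[0,0,0,0,0,0,-1]]'
python3 -c "
from h import *
go(598.5,89.5,193,-68)"
```

```text
clock: 12.57
eef_pos: [600.2, 90.0, 183.4]
tcp_rot: [-1.566, -0.001, -1.187]
contact_force: [0.4, -0.3, 2.7]
opening: 0.188
turn deg [-0.27 -0.02  0.05] shift cm (now) [-0.01 -0.96 -0.17] (at target rot) [-0.01 -0.96 -0.18]
clock 12.57 pos [600.18  90.03 183.45] rot [-1.57 -0.   -1.19] F [ 0.43 -0.34  2.74] op 0.188 q [0.15 0.38 1.73 0.   1.02 1.33]
```

```bash
python3 -m crank '[[-0.15,0,0,0,0.15,-0.05,-1],[-0.1,0,0,0,0.15,-0.05,-1],[0,0,0,0,0.15,-0.02,-1],[0,0,0,0,0.15,-0.02,-1],[0,0,0,0,0.15,-0.02,-1],[0,0,0,0,0.1,0,-1],[0,0,0,0,0,0,-1],[0,0,0,0,0,0,-1],[0,0,0,0,0,0,-1],[0,0,0,0,0,0,-1]]'
python3 -c "
from h import *
go(598.7,89.6,170,-68)"
```

```text
clock: 13.4
eef_pos: [599.9, 89.9, 174.6]
tcp_rot: [-1.568, -0.001, -1.187]
contact_force: [-0.4, 1.4, 2.7]
opening: 0.183
turn deg [-0.18 -0.04  0.06] shift cm (now) [-0.02  0.46 -0.13] (at target rot) [-0.02  0.46 -0.12]
clock 13.4 pos [599.93  89.89 174.57] rot [-1.57 -0.   -1.19] F [-0.44  1.41  2.69] op 0.183 q [ 0.15  0.39  1.74 -0.    1.01  1.33]
```

```bash
python3 -m crank '[[-0.1,0,0,0,0.1,-0.05,-1],[-0.1,0,0,0,0.1,-0.03,-1],[0,0,0,0,0.1,-0.02,-1],[0,0,0,0,0.1,0,-1],[0,0,0,0,0.1,0,-1],[0,0,0,0,0.1,0,-1],[0,0,0,0,0,0,-1],[0,0,0,0,0,0,-1],[0,0,0,0,0,0,-1],[0,0,0,0,0,0,-1]]'
python3 -c "
from h import *
go(598.7,89.6,170,-68)"
```

```text
clock: 14.23
eef_pos: [599.4, 89.9, 168.0]
tcp_rot: [-1.57, -0.001, -1.188]
contact_force: [0.4, 1.4, 1.9]
opening: 0.183
turn deg [-0.03 -0.04  0.04] shift cm (now) [ 0.   -0.2  -0.07] (at target rot) [ 0.   -0.2  -0.07]
clock 14.23 pos [599.38  89.89 168.04] rot [-1.57 -0.   -1.19] F [0.41 1.43 1.95] op 0.183 q [ 0.15  0.4   1.74 -0.    1.    1.33]
```

Tip at about 40 mm, drag only. Continuing in 1 mm rows.

```bash
python3 -m crank '[[0,0,0,0,0.1,-0.02,-1],[0,0,0,0,0.1,0,-1],[0,0,0,0,0.1,0,-1],[0,0,0,0,0.1,0,-1],[0,0,0,0,0.1,0,-1],[0,0,0,0,0,0,-1],[0,0,0,0,0,0,-1],[0,0,0,0,0,0,-1],[0,0,0,0,0,0,-1],[0,0,0,0,0,0,-1]]'
python3 -c "
from h import *
go(598.7,89.6,160,-68)"
```

```text
clock: 15.07
eef_pos: [599.1, 89.9, 162.4]
tcp_rot: [-1.57, -0.0, -1.188]
contact_force: [1.0, 2.5, 1.6]
opening: 0.187
turn deg [-0.02 -0.05  0.02] shift cm (now) [ 0.01  0.24 -0.05] (at target rot) [ 0.01  0.24 -0.05]
clock 15.07 pos [599.09  89.9  162.44] rot [-1.57 -0.   -1.19] F [0.95 2.48 1.57] op 0.187 q [ 0.15  0.41  1.75 -0.    0.99  1.33]
```

```bash
python3 -m crank '[[0,0,0,0,0.1,0,-1],[0,0,0,0,0.1,0,-1],[0,0,0,0,0.1,0,-1],[0,0,0,0,0.1,0,-1],[0,0,0,0,0,0,-1],[0,0,0,0,0,0,-1],[0,0,0,0,0,0,-1],[0,0,0,0,0,0,-1],[0,0,0,0,0,0,-1],[0,0,0,0,0,0,-1]]'
python3 -c "
from h import *
go(598.7,89.6,160,-68)"
```

```text
clock: 15.9
eef_pos: [599.1, 90.0, 158.2]
tcp_rot: [-1.57, -0.0, -1.188]
contact_force: [1.8, 1.8, 1.5]
opening: 0.188
turn deg [-0.02 -0.05  0.02] shift cm (now) [ 0.02 -0.18 -0.05] (at target rot) [ 0.02 -0.18 -0.05]
clock 15.9 pos [599.1   89.96 158.18] rot [-1.57 -0.   -1.19] F [1.81 1.75 1.51] op 0.188 q [ 0.15  0.41  1.75 -0.    0.98  1.33]
```

```bash
python3 -m crank '[[0,0,0,0,0,0,-1],[0,0,0,0,0,0,-1],[0,0,0,0,0,0,-1],[0,0,0,0,0,0,-1],[0,0,0,0,0,0,-1],[0,0,0,0,0,0,-1],[0,0,0,0,0,0,-1],[0,0,0,0,0.1,0,-1],[0,0,0,0,0.1,0,-1],[0,0,0,0,0.1,0,-1]]'
python3 -c "
from h import *
go(598.7,89.6,160,-68)"
```

```text
clock: 16.73
eef_pos: [599.9, 90.2, 157.0]
tcp_rot: [-1.568, -0.001, -1.188]
contact_force: [-2.7, 1.0, 14.6]
opening: 0.187
turn deg [-0.14 -0.05  0.03] shift cm (now) [ 0.01 -0.3  -0.14] (at target rot) [ 0.01 -0.3  -0.14]
clock 16.73 pos [599.93  90.21 157.04] rot [-1.57 -0.   -1.19] F [-2.75  0.98 14.62] op 0.187 q [ 0.15  0.41  1.75 -0.    0.97  1.33]
```

```bash
python3 -m crank '[[-0.1,0,0,0,0,-0.05,-1],[0,0,0,0,0,-0.03,-1],[0,0,0,0,0,0,-1],[0,0,0,0,0,0,-1],[0,0,0,0,0,0,-1],[0,0,0,0,0,0,-1],[0,0,0,0,0,0,-1],[0,0,0,0,0.05,0,-1],[0,0,0,0,0.05,0,-1],[0,0,0,0,0.07,0,-1]]'
python3 -c "
from h import *
go(598.7,89.6,160,-68)
save('side','s9.png',(280,110,360,200),7)
go(598.7,89.6,160,-68)
p=save('wrist','w9.png')"
```

```text
clock: 17.57
eef_pos: [599.8, 90.1, 157.1]
tcp_rot: [-1.569, -0.001, -1.188]
contact_force: [-1.6, 0.7, 11.7]
opening: 0.185
turn deg [-0.13 -0.06  0.04] shift cm (now) [ 0.01 -0.29 -0.12] (at target rot) [ 0.01 -0.29 -0.12]
clock 17.57 pos [599.76  90.14 157.14] rot [-1.57 -0.   -1.19] F [-1.58  0.71 11.73] op 0.185 q [ 0.15  0.41  1.75 -0.    0.97  1.33]
17.5667 [599.76  90.14 157.14] [-1.57 -0.   -1.19]
turn deg [-0.13 -0.06  0.04] shift cm (now) [ 0.01 -0.28 -0.12] (at target rot) [ 0.01 -0.28 -0.12]
clock 17.62 pos [599.77  90.15 157.18] rot [-1.57 -0.   -1.19] F [-1.14  0.76 10.42] op 0.188 q [ 0.15  0.41  1.75 -0.    0.97  1.33]
17.6167 [599.77  90.15 157.18] [-1.57 -0.   -1.19]
```

View pics/s9.png

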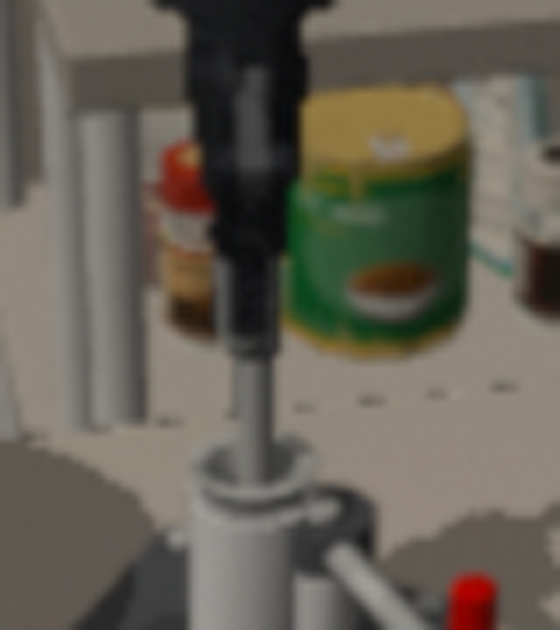

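View pics/w9.png

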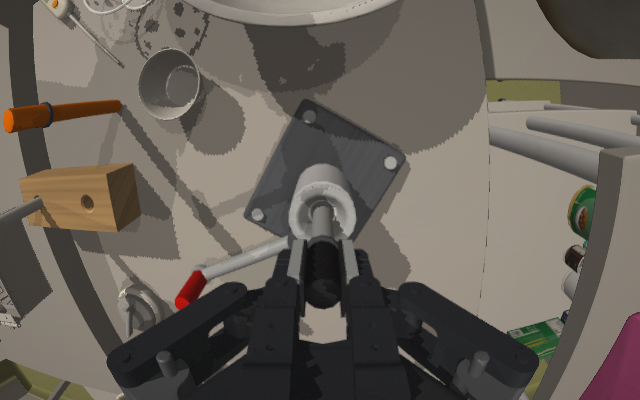

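```bash
python3 -c "
from h import *
for z in (132,139,145,152): print(z,proj('side',[596.5,90.5,z]))
"
python3 -m crank '[[0,0,0,0,0.05,0,-1],[0,0,0,0,0.08,0,-1],[0,0,0,0,0.08,0,-1],[0,0,0,0,0,0,-0.9],[0,0,0,0,0,0,-0.6],[0,0,0,0,0,0,-0.3],[0,0,0,0,0,0,0],[0,0,0,0,0,0,0],[0,0,0,0,0,0,0],[0,0,0,0,0,0,0]]'
python3 -c "
from h import *
go(598.7,89.6,260,-68)
save('wrist','w10.png')"
```

```text
132 (np.float64(316.31295334030165), np.float64(161.24763018957026))
139 (np.float64(316.2934487263361), np.float64(158.76232263448523))
145 (np.float64(316.276613396413), np.float64(156.6171393089213))
152 (np.float64(316.25683409642073), np.float64(154.09683084282807))
clock: 18.5
eef_pos: [597.6, 88.8, 155.2]
tcp_rot: [-1.574, -0.001, -1.187]
contact_force: [0.1, 0.1, 1.2]
opening: 0.498
turn deg [ 0.18 -0.04  0.06] shift cm (now) [ -0.02 -10.48   0.1 ] (at target rot) [ -0.03 -10.48   0.13]
clock 18.5 pos [597.58  88.81 155.22] rot [-1.57 -0.   -1.19] F [0.14 0.15 1.25] op 0.498 q [ 0.15  0.42  1.75 -0.    0.98  1.33]
18.5 [597.58  88.81 155.22] [-1.57 -0.   -1.19]
```

View pics/w10.png

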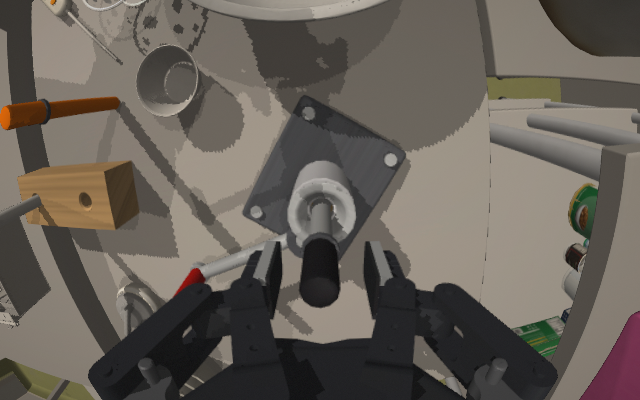

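```bash
python3 -m crank '[[0.2,0,0,0.05,-0.5,0.05,0],[0,0,0,0,-1,0,0],[0,0,0,0,-1.5,0,0],[0,0,0,0,-1.8,0,0],[0,0,0,0,-1.8,0,0],[0,0,0,0,-1.6,0,0],[0,0,0,0,-1.2,0,0],[0,3,0,0,-0.5,0,0],[0,7,0,0,0,0,0],[0,7,0,0,0,0,0]]'
python3 -c "
from h import *
go(496,165,220,-135)
save('wrist','w11.png')"
```

```text
clock: 19.38
eef_pos: [598.7, 88.4, 266.9]
tcp_rot: [-1.566, -0.001, -1.49]
contact_force: [-0.6, -0.8, 1.2]
opening: 0.499
turn deg [-0.29 49.61 -0.08] shift cm (now) [-8.46  4.64 -9.64] (at target rot) [  1.84   4.69 -12.67]
clock 19.38 pos [598.66  88.42 266.94] rot [-1.57 -0.   -1.49] F [-0.63 -0.84  1.19] op 0.499 q [ 0.14  0.3   1.65 -0.    1.18  1.64]
19.3833 [598.66  88.42 266.94] [-1.57 -0.   -1.49]
```

View pics/w11.png

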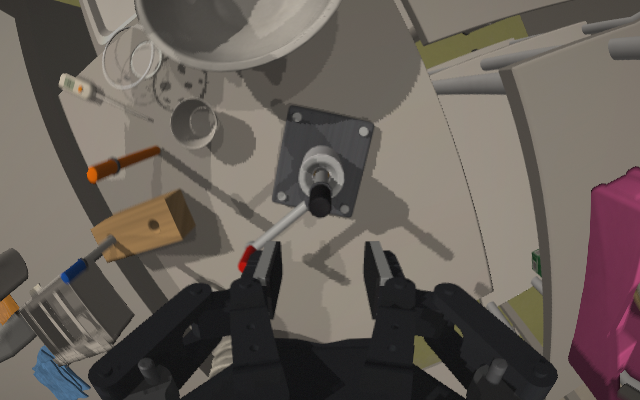

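```bash
python3 -m crank '[[0,7,0,-1.2,0,-1.4,0],[0,7,0,-1,0.5,-1.5,0],[0,7,0,-0.8,0.5,-1.6,0],[0,7,0,-0.6,0.7,-1.7,0],[0,7,0,-0.4,0.7,-1.8,0],[0,7,0,-0.2,0.7,-1.8,0],[-0.2,7,0,0,0.7,-1.8,0],[0,0,0,0,0.5,0,0],[0,0,0,0,0,0,0],[0,0,0,0,0,0,0]]'
python3 -c "
from h import *
go(496,165,220,-135)
save('wrist','w12.png')"
```

```text
clock: 20.27
eef_pos: [494.9, 165.8, 229.1]
tcp_rot: [-1.565, 0.01, -2.349]
contact_force: [0.3, -0.1, 0.5]
opening: 0.499
turn deg [-0.33  0.39 -0.6 ] shift cm (now) [-0.01  0.91  0.13] (at target rot) [-0.02  0.91  0.13]
clock 20.27 pos [494.94 165.78 229.1 ] rot [-1.56  0.01 -2.35] F [ 0.28 -0.05  0.45] op 0.499 q [ 0.32  0.2   1.87 -0.    1.05  2.67]
20.2667 [494.94 165.78 229.1 ] [-1.56  0.01 -2.35]
```

View pics/w12.png

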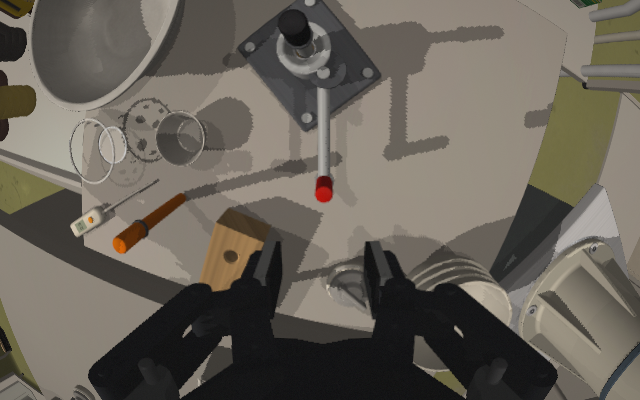

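```bash
python3 -c "
from h import *
p=(np.array([494.94,165.78,229.1]),r.sense()['tcp_rot'])
k=plane(ray('wrist',(324,194.5),p),110);b=plane(ray('wrist',(324,72),p),85)
R=Ro.from_euler('xyz',p[1]).as_matrix()
print(k,b,R.T@(k-p[0]),np.linalg.norm((k-b)[:2]),np.degrees(np.arctan2(*(k-b)[1::-1])))
print(proj('wrist',[496,165,110],p))"
```

```text
[494.75 165.5  110.  ] [568.73  92.76  85.  ] [  1.62 119.09  -0.66] 103.74809473168683 135.48731742602791
(np.float64(323.3797634246194), np.float64(193.09285567007996))
```

```bash
python3 -m crank '[[-0.3,0.4,-0.6,0,0.5,0.05,0],[0,0,0,0.05,1.5,0,0],[0,0,0,0,1.8,0,0],[0,0,0,0,1.8,0,0],[0,0,0,0,1.8,0,0],[0,0,0,0,1.8,0,0],[0,0,0,0,1.5,0,0],[0,0,0,0,1,0,0],[0,0,0,0,0,0,0],[0,0,0,0,0,0,0]]'
python3 -c "
from h import *
go(495.5,165,92,-135)
save('wrist','w13.png')
save('side','s13.png',(290,110,410,230),5)"
```

```text
clock: 21.15
eef_pos: [506.1, 161.5, 109.4]
tcp_rot: [-1.566, 0.004, -2.345]
contact_force: [0.1, -0.4, 0.2]
opening: 0.5
turn deg [-0.27  0.66 -0.25] shift cm (now) [ 0.49  1.73 -1.01] (at target rot) [ 0.5   1.74 -1.  ]
clock 21.15 pos [506.06 161.48 109.38] rot [-1.57  0.   -2.34] F [ 0.09 -0.36  0.19] op 0.5 q [ 0.31  0.38  1.95 -0.    0.81  2.65]
21.15 [506.06 161.48 109.38] [-1.57  0.   -2.34]
21.2 [506.06 161.5  109.57] [-1.57  0.   -2.34]
```

View pics/w13.png

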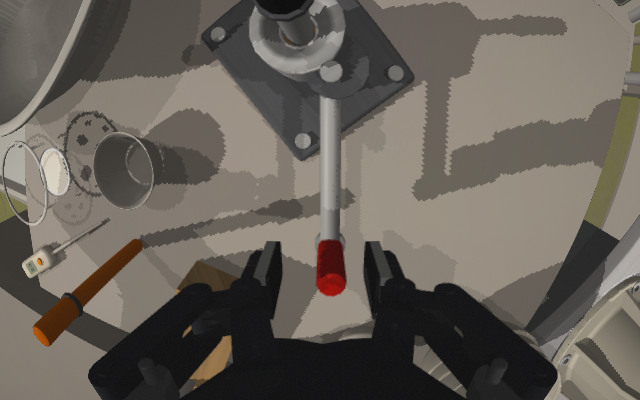

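View pics/s13.png

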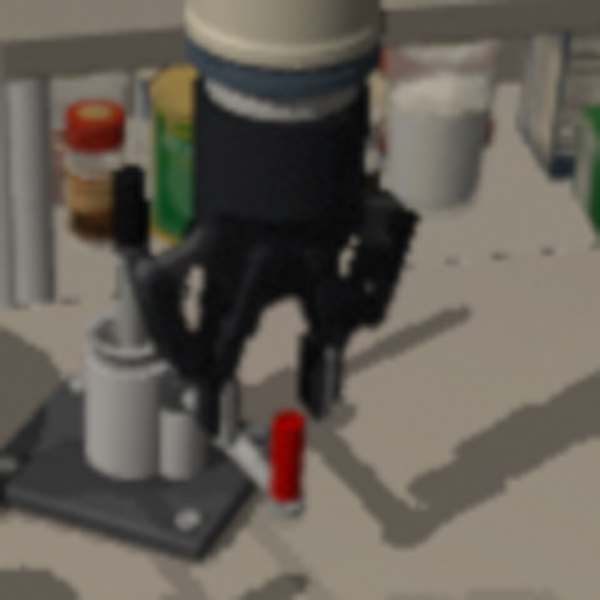

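```bash
python3 -m crank '[[-0.2,0.5,-0.2,0.25,0,-0.4,0],[0,0,0,0.2,0,-0.4,0],[0,0,0,0,0,-0.2,0],[0,0,0,0,0.3,0,0],[0,0,0,0,0.4,0,0],[0,0,0,0,0.4,0,0],[0,0,0,0,0.4,0,0],[0,0,0,0,0.3,0,0],[0,0,0,0,0,0,0],[0,0,0,0,0,0,0]]'
python3 -c "
from h import *
go(495.5,165,92,-135)
save('wrist','w14.png')
save('side','s14.png',(290,110,410,230),5)"
```

```text
clock: 22.08
eef_pos: [496.7, 166.8, 93.5]
tcp_rot: [-1.567, 0.007, -2.353]
contact_force: [-0.4, 0.5, -0.5]
opening: 0.499
turn deg [-0.22  0.17 -0.38] shift cm (now) [0.22 0.14 0.04] (at target rot) [0.22 0.15 0.04]
clock 22.08 pos [496.74 166.82  93.45] rot [-1.57  0.01 -2.35] F [-0.41  0.46 -0.51] op 0.499 q [ 0.32  0.39  1.97 -0.    0.77  2.68]
22.0833 [496.74 166.82  93.45] [-1.57  0.01 -2.35]
22.1333 [496.67 166.8   93.46] [-1.57  0.01 -2.35]
```

View pics/w14.png

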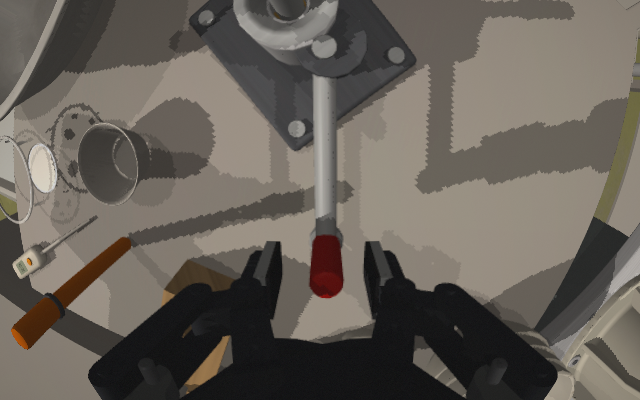

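View pics/s14.png

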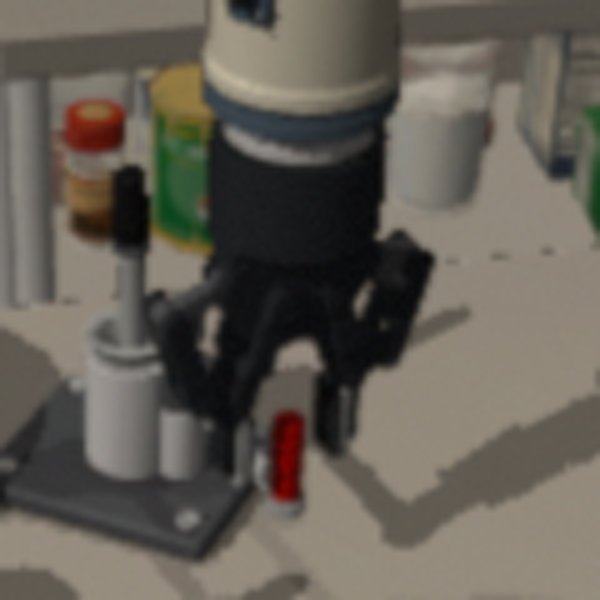

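```bash
python3 -m crank '[[-0.2,0.1,-0.3,0.2,0.2,0,-0.35],[0,0,0,0,0,0,-0.35],[0,0,0,0.3,0,0,-0.35],[0,-2,0,0.4,0,0.04,-0.35],[0,-3,0,0.5,0,0.05,-0.35],[0,-4,0,0.7,0,0.07,-0.35],[0,-4,0,0.7,0,0.07,-0.35],[0,-4,0,0.7,0,0.07,-0.35],[0,-4,0,0.7,0,0.07,-0.35],[0,0,0,0,0,0,-0.35]]' 20
cat >> h.py <<'E'
def lev():
    P=np.array([570.3,92.7]);s=r.sense();v=s["eef_pos"][:2]-P
    R=Ro.from_euler('xyz',s["tcp_rot"]).as_matrix()
    print("ang",np.degrees(np.arctan2(v[1],v[0]))%360,"rad",np.hypot(*v),"yaw+270",np.degrees(s["tcp_rot"][2])+270,"F tool",R.T@s["contact_force"],"z",s["eef_pos"][2],"q6",s["qpos"][5],"pivot in tool",(R.T@np.append(P-s["eef_pos"][:2],0))[[0,2]])
E
python3 -c "
from h import *
lev()
save('wrist','w15.png')"
```

```text
clock: 23.02
eef_pos: [475.7, 133.5, 92.1]
tcp_rot: [-1.567, 0.01, -1.974]
contact_force: [0.5, -0.7, -0.6]
opening: 0.326
ang 156.64792594547373 rad 103.01917945766962 yaw+270 156.925166925055 F tool [0.43 0.55 0.73] z 92.1230195957177 q6 2.2341109551512135 pivot in tool [  0.5  103.02]
23.0167 [475.72 133.53  92.12] [-1.57  0.01 -1.97]
```

View pics/w15.png

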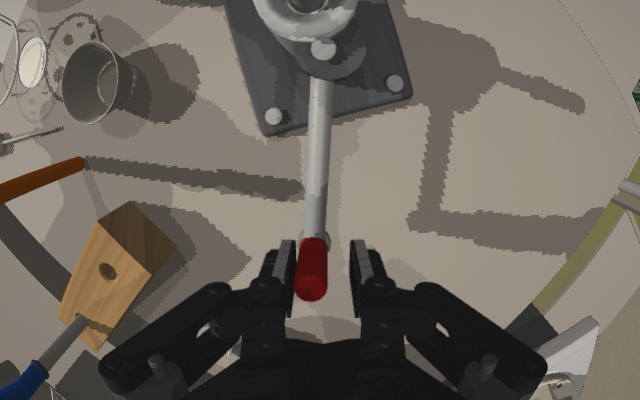

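```bash
python3 -m crank '[[0,-4,0,0.7,0,0.07,-0.35],[0,-4,0,0.7,0,0.06,-0.35],[0,-4,-0.3,0.7,0,0.06,-0.35],[0,-4,0,0.7,0,0.06,-0.35],[0,-4,0,0.7,0,0.06,-0.35],[0,-4,0,0.7,0,0.06,-0.35],[0,-4,0,0.7,0,0.06,-0.35],[0,-3,0,0.5,0,0.05,-0.35],[0,0,0,0,0,0,-0.35],[0,0,0,0,0,0,-0.35]]'
python3 -c "
from h import *
lev()
save('wrist','w16.png')"
```

```text
clock: 23.9
eef_pos: [469.1, 85.0, 92.4]
tcp_rot: [-1.568, 0.01, -1.443]
contact_force: [0.7, 0.4, 0.6]
opening: 0.325
ang 184.36946341106486 rad 101.54377758517239 yaw+270 187.34828441102746 F tool [-0.35 -0.56  0.77] z 92.4292676509756 q6 1.600826573119674 pivot in tool [  5.28 101.41]
23.9 [469.05  84.96  92.43] [-1.57  0.01 -1.44]
```

View pics/w16.png

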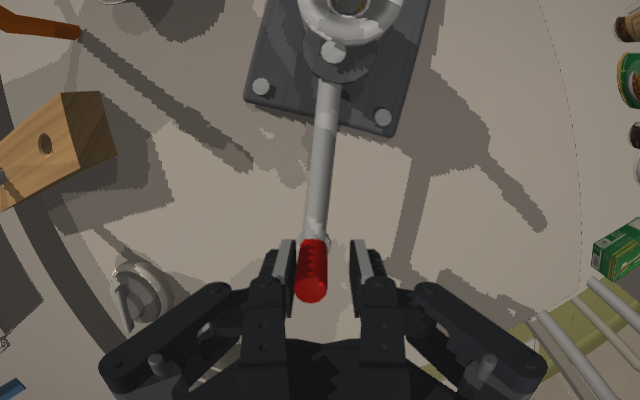

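```bash
python3 -m crank '[[0,-2,0,0.5,0,0.02,-0.35],[0,-2,0,0.5,0,0.02,-0.35],[0,-2,-0.3,0.5,0,0.02,-0.35],[0,-2,0,0.4,0,0.02,-0.35],[0,-2,0,0.4,0,0.02,-0.35],[0,-2,0,0.4,0,0.02,-0.35],[0,0,0,0,0,0,-0.35],[0,0,0,0,0,0,-0.35],[0,0,0,0.2,0,0,-0.35],[0,0,0,0.2,0,0,-0.35]]'
python3 -c "
from h import *
lev()
save('wrist','w17.png')"
```

```text
clock: 24.78
eef_pos: [474.1, 59.7, 92.3]
tcp_rot: [-1.572, 0.01, -1.249]
contact_force: [-3.0, 4.7, 2.4]
opening: 0.322
ang 198.91516812136317 rad 101.6945338218223 yaw+270 198.44685310094724 F tool [-5.45 -2.32 -1.35] z 92.33905695498545 q6 1.3544246736909826 pivot in tool [ -0.83 101.69]
24.7833 [474.1   59.73  92.34] [-1.57  0.01 -1.25]
```

View pics/w17.png

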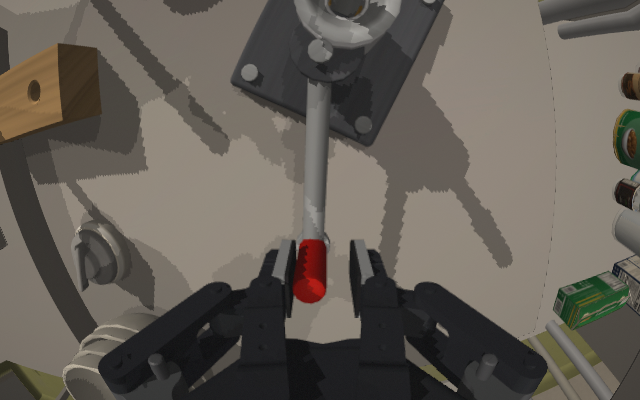

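```bash
python3 -m crank '[[0,0,0,0,0,0,-0.35],[0,-1,-0.3,0.2,0,0,-0.35],[0,-1,0,0.25,0,0,-0.35],[0,-1,0,0.25,0,0,-0.35],[0,-1,0,0.25,0,0,-0.35],[0,-1,0,0.25,0,0,-0.35],[0,-1,0,0.25,0,0,-0.35],[0,0,0,0.2,0,0,-0.35],[0,0,0,0.2,0,0,-0.35],[0,0,0,0.2,0,0,-0.35]]'
python3 -c "
from h import *
lev()"
```

```text
clock: 25.67
eef_pos: [479.5, 44.7, 92.2]
tcp_rot: [-1.573, 0.012, -1.14]
contact_force: [-5.7, 13.3, 4.4]
opening: 0.328
ang 207.87883096251278 rad 102.67042509005273 yaw+270 204.69566592982068 F tool [-14.55  -4.26   0.41] z 92.18662440353226 q6 1.210898674763259 pivot in tool [ -5.7  102.51]
```

```bash
python3 -m crank '[[0,-1,-0.3,0,0,0,-0.35],[0,-1,0,0,0,0,-0.35],[0,-1,0,0,0,0,-0.35],[0,0,0,0,0,0,-0.35],[0,0,0,0,0,0,-0.35],[0,0,0,0.2,0,0,-0.35],[0,0,0,0.2,0,0,-0.35],[0,0,0,0.2,0,0,-0.35],[0,0,0,0.2,0,0,-0.35],[0,0,0,0.2,0,0,-0.35]]'
python3 -c "
from h import *
lev()
save('wrist','w18.png')"
```

```text
clock: 26.5
eef_pos: [481.1, 42.2, 92.0]
tcp_rot: [-1.574, 0.019, -1.091]
contact_force: [-5.8, 17.5, 3.7]
opening: 0.322
ang 209.49221741374257 rad 102.52706017270697 yaw+270 207.49132871467387 F tool [-18.29  -3.33   2.93] z 92.03346690783972 q6 1.146512113254209 pivot in tool [ -3.58 102.46]
26.5 [481.06  42.23  92.03] [-1.57  0.02 -1.09]
```

View pics/w18.png

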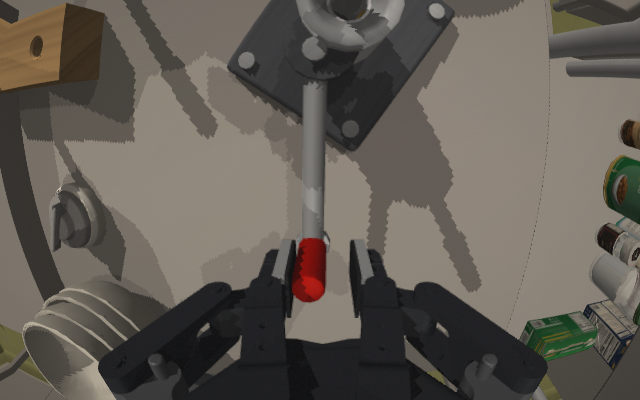

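```bash
python3 -m crank '[[0,-0.5,-0.6,0,0,0,-0.35],[0,-0.5,0,0,0,0,-0.35],[0,0,0,0,0,0,-0.35],[0,0,0,0,0,0,-0.35],[0,0,0,0.25,0,0,-0.35],[0,0,0,0.25,0,0,-0.35],[0,0,0,0.25,0,0,-0.35],[0,0,0,0.25,0,0,-0.35],[0,0,0,0.25,0,0,-0.35],[0,0,0,0.25,0,0,-0.35]]'
python3 -c "
from h import *
lev()
p=save('wrist','w19.png')
k=plane(ray('wrist',(308,290),p),110)
"
```

```text
clock: 27.38
eef_pos: [484.1, 35.3, 91.8]
tcp_rot: [-1.576, 0.025, -1.083]
contact_force: [-4.5, 19.1, 5.1]
opening: 0.327
ang 213.6897224207072 rad 103.5513952362399 yaw+270 207.92627322638984 F tool [-19.06  -4.62   4.95] z 91.80273509976183 q6 1.1177851420496296 pivot in tool [-10.4  103.03]
27.3833 [484.14  35.26  91.8 ] [-1.58  0.02 -1.08]
```

View pics/w19.png

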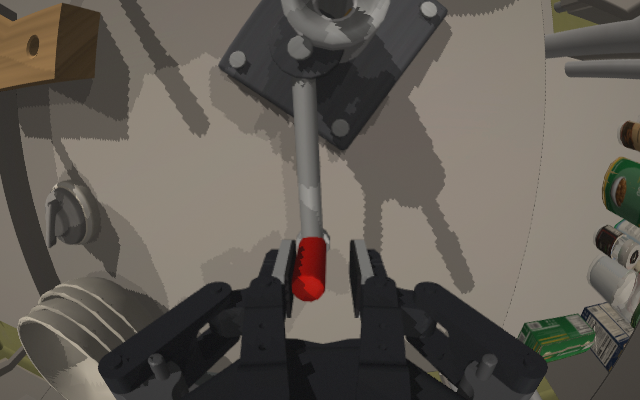

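```bash
python3 -m crank '[[0,-2,-0.6,0,0,0,-0.35],[0,-2,-0.3,0,0,0,-0.35],[0,-1,0,0,0,0,-0.35],[0,0,0,0,0,0,-0.35],[0,0,0,0.25,0,0,-0.35],[0,0,0,0.25,0,0,-0.35],[0,0,0,0.25,0,0,-0.35],[0,0,0,0.25,0,0,-0.35],[0,0,0,0.25,0,0,-0.35],[0,0,0,0.25,0,0,-0.35]]'
python3 -c "
from h import *
lev()
p=save('wrist','w20.png')
"
```

```text
clock: 28.27
eef_pos: [487.0, 31.7, 91.7]
tcp_rot: [-1.576, 0.032, -1.007]
contact_force: [-6.1, 21.0, 6.6]
opening: 0.326
ang 216.2189580390466 rad 103.1995472307181 yaw+270 212.27866983029577 F tool [-21.2   -5.97   6.01] z 91.65334893295893 q6 1.0257433662812034 pivot in tool [ -7.09 102.96]
28.2667 [487.04  31.72  91.65] [-1.58  0.03 -1.01]
```

View pics/w20.png

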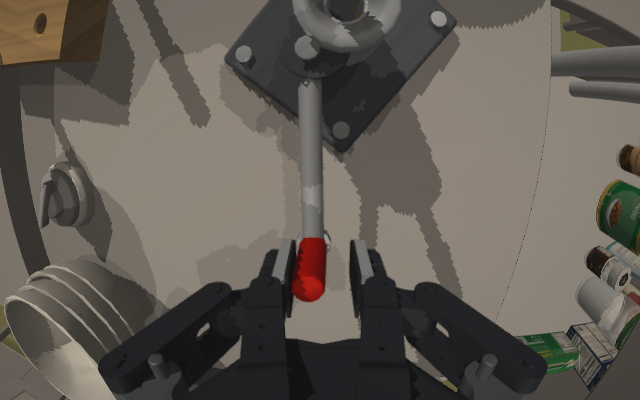

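```bash
python3 -m crank '[[0,-2,-1,0,0,0,-0.35],[0,-2,-0.5,0,0,0,-0.35],[0,0,0,0,0,0,-0.35],[0,0,0,0.2,0,0,-0.35],[0,0,0,0.25,0,0,-0.35],[0,0,0,0.25,0,0,-0.35],[0,0,0,0.3,0,0,-0.35],[0,0,0,0.3,0,0,-0.35],[0,0,0,0.3,0,0,-0.35],[0,0,0,0.3,0,0,-0.35]]'
python3 -c "
from h import *
lev()
p=save('wrist','w21.png')
"
```

```text
clock: 29.15
eef_pos: [487.1, 32.0, 91.2]
tcp_rot: [-1.577, 0.044, -0.957]
contact_force: [-7.0, 24.3, 8.5]
opening: 0.325
ang 216.10581514353993 rad 102.93192314960316 yaw+270 215.18073874728358 F tool [-24.25  -7.52   8.19] z 91.21216200343908 q6 0.9629080069092317 pivot in tool [ -1.66 102.92]
29.15 [487.14  32.04  91.21] [-1.58  0.04 -0.96]
```

View pics/w21.png

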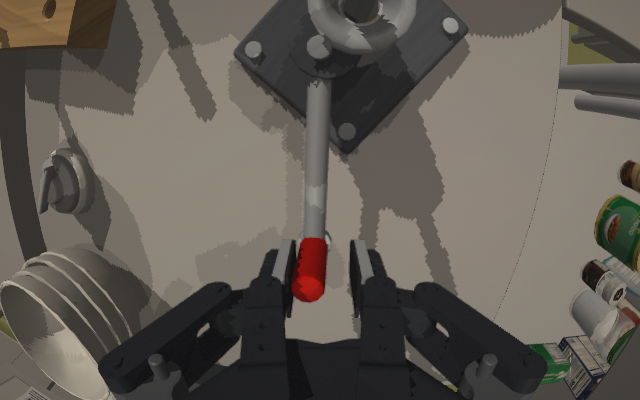

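```bash
python3 -c "
from h import *
s=r.sense();p=(s['eef_pos'],s['tcp_rot'])
k=plane(ray('wrist',(308,289),p),110);b=plane(ray('wrist',(319,46),p),85)
print(k,b,np.linalg.norm((k-b)[:2]),np.degrees(np.arctan2(*(k-b)[1::-1]))%360)
"
python3 -m crank '[[0,-0.5,-0.5,0,0,0,-0.35],[0,0,0,0,0,0,-0.35],[0,0,0,0,0,0,-0.35],[0,0,0,0.2,0,0,-0.35],[0,0,0,0.25,0,0,-0.35],[0,0,0,0.3,0,0,-0.35],[0,0,0,0.35,0,0,-0.35],[0,0,0,0.35,0,0,-0.35],[0,0,0,0.35,0,0,-0.35],[0,0,0,0.35,0,0,-0.35]]'
python3 -c "
from h import *
lev()"
```

```text
[483.51  36.26 110.  ] [569.22  92.05  85.  ] 102.26917504117458 213.06286871341013
clock: 30.03
eef_pos: [486.6, 32.1, 90.6]
tcp_rot: [-1.583, 0.08, -0.972]
contact_force: [-8.9, 27.3, 10.9]
opening: 0.329
ang 215.904064886178 rad 103.33968248420568 yaw+270 214.32687255754252 F tool [-28.34  -8.8    7.93] z 90.58739639169121 q6 0.9338183530283481 pivot in tool [ -2.84 103.3 ]
```

```bash
python3 -m crank '[[0,0,0,-0.2,0,0,-0.2],[0,0,-1.5,-0.2,0,0,0],[0,0,-1.5,-0.1,0,0,0],[0,0,-1,0,0,0,0],[0,0,0,0,0,0,0],[0,0,0,0,0,0,0],[0,0,0,0,0,0,0],[0,0,0,0,0,0,0],[0,0,0,0,0,0,0],[0,0,0,0,0,0,0]]'
python3 -c "
from h import *
lev()
go(484,36.5,200,-55)
p=save('wrist','w22.png')"
```

```text
clock: 30.87
eef_pos: [486.1, 32.7, 91.1]
tcp_rot: [-1.582, 0.005, -0.973]
contact_force: [0.8, 0.6, -0.4]
opening: 0.502
ang 215.46988811782057 rad 103.4294564308934 yaw+270 214.23318566896572 F tool [-0.02  0.41  1.  ] z 91.075629016172 q6 1.0396492014410617 pivot in tool [ -2.23 103.4 ]
turn deg [ 0.66 -0.77 -0.31] shift cm (now) [ -0.49 -10.89  -0.08] (at target rot) [ -0.43 -10.89   0.05]
clock 30.87 pos [486.06  32.68  91.08] rot [-1.58  0.01 -0.97] F [ 0.81  0.58 -0.42] op 0.502 q [ 0.06  0.36  2.04 -0.    0.76  1.04]
30.8667 [486.06  32.68  91.08] [-1.58  0.01 -0.97]
```

View pics/w22.png

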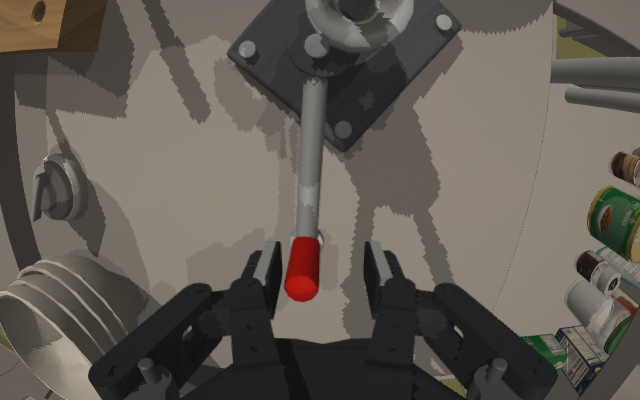

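```bash
python3 -m crank '[[0.5,-0.5,-0.3,0.2,0,0,0],[0,0,0,0.3,0,0,0],[0,0,0,0.3,0,0,0],[0,0,0,0.3,0,0,0],[0,0,0,0.25,0,0,0],[0,0,0,0.25,0,0,0],[0,0,0,0.25,0,0,0],[0,0,0,0.25,0,0,0],[0,0,0,0.25,0,0,0],[0,0,0,0.25,0,0,0]]'
python3 -c "
from h import *
lev()
p=save('wrist','w23.png')"
```

```text
clock: 31.75
eef_pos: [489.8, 24.9, 90.0]
tcp_rot: [-1.577, 0.035, -0.978]
contact_force: [-4.9, 18.2, 5.6]
opening: 0.502
ang 220.09148986191045 rad 105.25197701049757 yaw+270 213.95803514739953 F tool [-17.98  -5.05   6.06] z 89.98830992157966 q6 0.9804149853205371 pivot in tool [-11.24 104.65]
31.75 [489.78  24.92  89.99] [-1.58  0.04 -0.98]
```

View pics/w23.png

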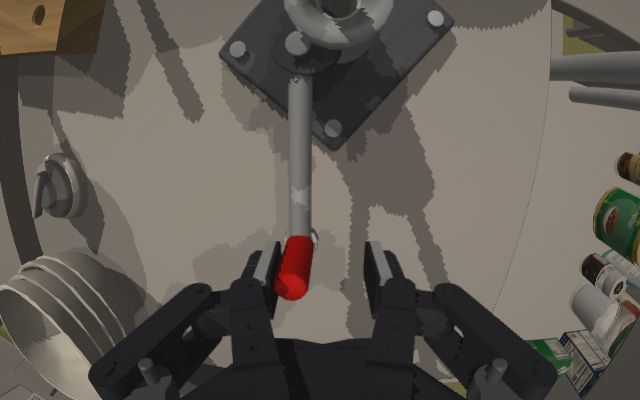

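```bash
python3 -c "
from h import *
s=r.sense();p=(s['eef_pos'],s['tcp_rot'])
k=plane(ray('wrist',(291.5,288),p),110);b=plane(ray('wrist',(297,43),p),85)
print(k,b,np.linalg.norm((k-b)[:2]),np.degrees(np.arctan2(*(k-b)[1::-1]))%360)
"
python3 -m crank '[[0,0,0,0.25,0,0,0],[0,0,0,0.25,0,0,0],[0,0,0,0.25,0,0,0],[0,0,0,0.3,0,0,0],[0,0,0,0.3,0,0,0],[0,0,0,0.3,0,0,0],[0,0,0,0.3,0,0,0],[0,0,0,0.3,0,0,0],[0,0,0,0.3,0,0,0],[0,0,0,0.3,0,0,0]]'
python3 -c "
from h import *
lev()"
```

```text
[483.15  35.81 110.  ] [569.    91.63  85.  ] 102.3969889700265 213.03620180984083
clock: 32.63
eef_pos: [488.8, 25.2, 88.7]
tcp_rot: [-1.584, 0.092, -0.998]
contact_force: [-6.8, 19.3, 8.1]
opening: 0.502
ang 219.6181133535467 rad 105.79282939318028 yaw+270 212.83527687699706 F tool [-20.55  -6.28   4.7 ] z 88.72184402340228 q6 0.9299516526589242 pivot in tool [-12.44 105.06]
```

```bash
python3 -m crank '[[0,0,-1,-0.3,0,0,0],[0,0,-1.5,-0.3,0,0,0],[0,0,-1.5,-0.3,0,0,0],[0.4,0,-1,-0.2,-0.1,0,0],[0,0,0,0,-0.3,0,0],[0,0,0,0,-0.6,0,0],[0,0,0,0,-1,0,0],[0,0,0,0,-1.2,0,0],[0,0,0,0,-1.2,0,0],[0,0,0,0,-1.2,0,0]]'
python3 -c "
from h import *
lev()
p=save('wrist','w24.png')"
```

```text
clock: 33.47
eef_pos: [482.2, 34.4, 148.7]
tcp_rot: [-1.579, 0.008, -0.997]
contact_force: [-0.6, 0.0, -0.4]
opening: 0.5
ang 213.48013455243535 rad 105.62538690670976 yaw+270 212.90136265424178 F tool [-0.35  0.45 -0.46] z 148.67397724799983 q6 1.0607885941797093 pivot in tool [ -1.07 105.62]
33.4667 [482.2   34.43 148.67] [-1.58  0.01 -1.  ]
```

View pics/w24.png

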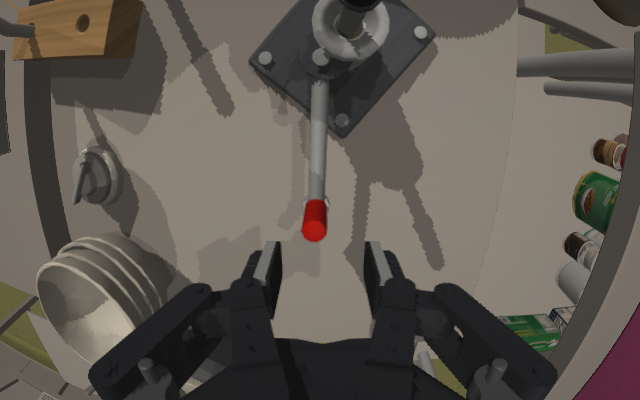

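Clear of the knob. I'll rise and check the rod's seated depth and the whole scene.

```bash
python3 -m crank '[[0,0,0,0,-1.5,0,0],[0,0,0,0,-2,0,0],[0,0,0,0,-2,0,0],[0,0,0,0,-2,-1,0],[0,0,0,0,-2,-1.5,0],[0,0,0,0,-1.5,-1.5,0],[0,0,0,0,0,-1,0],[0,0,0,0,0,0,0],[0,0,0,0,0,0,0],[0,0,0,0,0,0,0]]'
python3 -c "
from h import *
p=save('wrist','w25.png')
save('side','s25.png',(260,110,420,230),5)
save('top','t25.png',(200,120,420,270),3.6)
print(r.sense()['contact_force'])"
```

```text
clock: 34.35
eef_pos: [443.4, 4.1, 270.7]
tcp_rot: [-1.568, 0.005, -0.999]
contact_force: [0.5, 0.7, -0.6]
opening: 0.501
34.35 [443.41   4.06 270.67] [-1.57  0.   -1.  ]
34.4 [443.47   4.16 270.49] [-1.57  0.01 -1.  ]
34.45 [443.47   4.26 270.41] [-1.57  0.01 -1.  ]
[-0.43  0.13 -0.45]
```

View pics/w25.png

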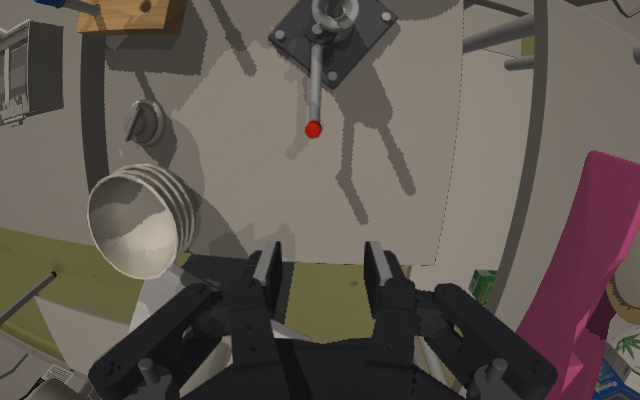

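View pics/s25.png

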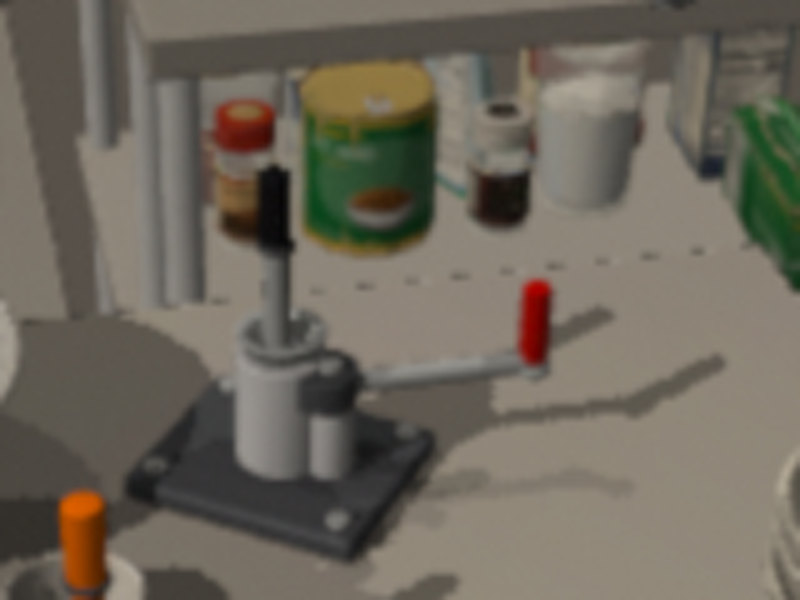

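View pics/t25.png

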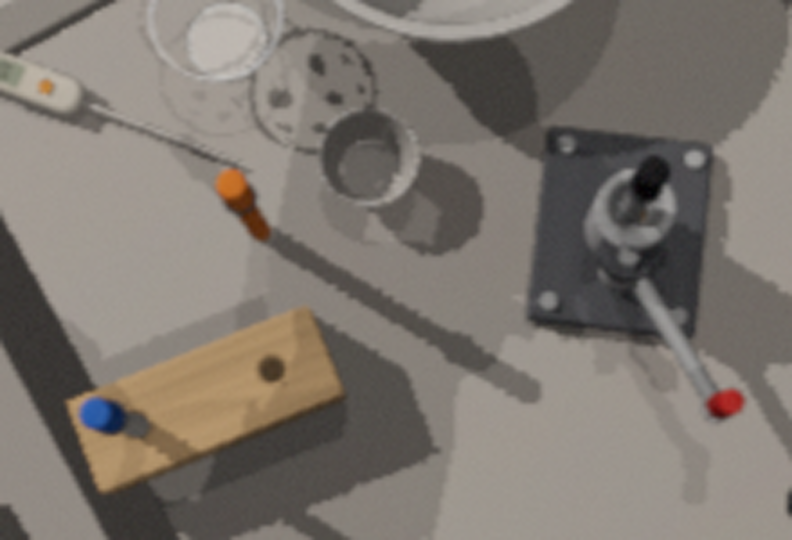

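```bash
python3 -c "
from h import *
s=lambda u,v:ray('side',(260+u/5,110+v/5))
print('rodtop',tri(T(654,171),s(273,172)))
k=tri(T(728,402),s(538,287))[0];print('knob',k)
P=np.array([567.5,94.3]);f=lambda q:np.degrees(np.arctan2(q[1]-P[1],q[0]-P[0]))%360
k0=np.array([494.3,166.4]);print(f(k0),f(k),f(k)-f(k0),np.hypot(*(k[:2]-P)),np.hypot(*(k0-P)))
"
```

```text
rodtop (array([599.29,  91.79, 178.46]), [0.7, 0.7])
knob [478.33  41.92 109.48]
135.4337519163495 210.43256998034033 74.99881806399083 103.41470391735508 102.7455595147547
```

```bash
python3 -c "
from rig import order
print(order.sign_off())"
```

```text
the job is handed in; nothing more can be done
None
```

I moved the steel rod from the rack to the holder, pushed it home, swung the lever closed and let go. The job went in at about 34.5 s, with the gripper clear of everything.

- **Rod fully home:** It stopped dead at the same height on two pushes, about 16 N and 13 N. Its lower end works out at about 29 mm, inside the range the stop allows. After release the cameras put its top at 178.5 mm against 179 expected. I couldn't see the stop pin itself; that it is fully down is inferred from the hard stop.
- **Lever closed:** It stalled at the same angle (213.0° both times in the wrist view) on two separate pushes. The first reached about 31 N in total, which is under the 40 N limit. It took 15 to 21 N over the last part, more than the "a little stiffer" described, and the tool tilted up to about 5° at the stop before I backed off.
- **Lever angle check:** The views disagree slightly on the swing: 77.6° from the wrist camera and 75.0° from the fixed cameras. Both are consistent with a normal starting angle, so I relied on the stall.
- **Everything else:** The white rod, orange rod and cup look unmoved in the last pictures, as does the timer in the wrist views. The tool force read about zero.

The camera positions and the arm's own readings differed by about 3 mm at the holder, so I lined the rod up by eye with the wrist camera.

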